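# Put the plug gauges back in their graded rack

## Robot

A 6-joint arm with a two-finger parallel gripper is mounted at the origin on a cart in front of the work surface, level with it; the furniture and walls round the work are solid. World frame = base frame: x ahead of the robot, y to its left, z up, the work surface at z = 0. Lengths are in m, angles in rad, forces in N, time in s.
With the tool pointing down it reaches from about 0.25 to 0.725 m from the base axis. Payload 4 kg.
Tool frame: the origin (TCP) lies midway between the tips of the shut fingers; the grasp point (between the pads) lies bot.pinch_z behind it (bot.pinch_z is the distance from the TCP to the grasp point, in m); z points along the fingers, y is the direction in which the jaws open and shut (so a half turn about z gives the same grasp; the last joint's range is limited). The gripper opens to 85 mm and grips with 20 to 120 N. Pads are 22 mm wide; open, the fingers measure 114 mm over their backs; the gripper's body (76 mm by 85 mm) begins 54 mm behind the grasp point. The pads swing forward as they close: fully open they stand 13 mm farther back than shut.
Start: joints at [-1.215, 0.241, 0.005, 1.335, 0, 1.571], TCP at [0.174, -0.469, 0.231] pointing down, gripper open.
Joint ranges: [-2.72, 2.72], [-1.05, 1.87], [-1.09, 1.28], [-1.99, 2.15], [-1.42, 1.44], [-3.14, 3.14]. Speed limits (rad/s): [2.79, 2.79, 3.14, 3.14, 3.14, 3.14].

## Interface

Orientations are given as a unit quaternion [x, y, z, w].
In Python, from workcell import bot gives the robot as it stands. The module is installed in compiled form; this text tells all that it offers.
- The arm moves only by the tool move_arm, never from a script. Its argument "series" is a list that holds one entry, the list of rows, each a list of 7 numbers: the shift along the world's x, y, z in cm, then the turn, a rotation vector about the world's x, y, z in degrees, then the opening, from 0 (shut) to 1 (fully open). A call has exactly 5 rows; each row shifts and turns the pose as measured when the row begins; what a row does not reach is not made up. A row lasts 1/10 s, in which the tool goes at most 50 mm and 8.59 degrees, less where a joint would pass 70% of its speed; a pose out of reach is approached as far as the arm can. A call with a gripper value outside its range is refused whole. The fingers move at their own pace and stop on an object; the grip force is fixed at half the most. Time passes only in rows, so rows that do not move let the fingers close, or fill a call up. It gives the time, the measured TCP pose, the force and the opening at its end, in the units of the state.
- bot.get_obs(): the state, without advancing time (a new reading comes with each control period).
- bot.camera(name): name is "scene" or "side" or "wrist"; returns (picture, depth): 420x560x3 uint8, red, green, blue; 420x560 float32, m along the optical axis (not along the pixel's ray), 0 where there is no reading.
- bot.camera_info(name): a dict with "vfov" (degrees; the focal length in pixels is half the picture's height over the tangent of half this angle, whatever the lens; pixels are square), "cx", "cy" (the principal point, pixels), "cam_to_world" (4x4, takes a point from camera to world coordinates); the wrist camera has in their place "tool_from_camera" (4x4, takes a point from camera to tool coordinates, whose origin is the TCP and whose axes are the flange's). Camera axes: x right, y down, z forward; pixel columns grow to the right and rows downward; lengths in m; the calibration is good to about 2 mm. A picture is of the moment at which its call begins: read the wrist's pose just before it. camera_info takes no time and is no camera call.
- bot.job_done(): hands the job in, once; it reports no verdict.
Trained networks look in the newest picture that a camera, given by its name, has taken for a name from the list of things; names that differ only in an ending like _2 or _b are one class to them, and where a whole thing is asked for, a point or a joint stands for the part that bears it (a point fixed in the world has none). Each returns a list of dicts, best first, with "confidence" (0 to 1); they miss things now and then, are a little off and sometimes report something else, mostly with a low value. They report only what shows in the picture. A call takes as long as a camera call. They do not tell look-alikes from the thing itself.
- bot.find_in(camera, target): "at" ([x, y, z] in m, in world coordinates, good to about 4 mm: the middle of the surface that is visible of it).
The state is a dict: "clock": time; "joint_pos": joint angles; "joint_vel": joint speeds; "tau": joint torques, N m; "eef_pos": TCP position; "tool_rot": TCP orientation; "ft_force": force on the tool from outside, world axes, zero at the start; "ft_torque": the same for the moment, N m; "grip_width": finger opening in m.
Only numpy, scipy, OpenCV 4.12 (cv2) and the standard library are available. Lean on these libraries where they do the work, as an engineer would, in place of code of your own. Each camera call takes 0.05 s, during which the arm holds its last target.

## Task

Lift the blue cover off the gauge rack and set it down flat on the bench, the same way up, clear of the rack. Then put the three steel plug gauges back into the rack, each upright and all the way down in the hole made for its own diameter, not a larger one. Leave the tape measure, the brass-coloured tin and the mug where they are.

Things in the scene. Friction and masses are not known exactly. Their poses are not given: they have to be found in the camera images.
- rack: Wooden gauge rack, fixed to the bench: block 60 (x) x 194 (y) x 55 mm high with five round holes in a row along its y axis, graded from the smallest (-y end) to the largest (+y end): for gauges of 16, 20, 24, 28 and 32 mm, each hole 2 mm wider than its gauge. The cover hides the holes at the start. Origin at the centre of its underside.
- hole16 (a point): Centre of the mouth (on the rack's top face) of the hole for 16 mm gauges: 18 mm wide, 45 mm deep, flat closed floor, mouth slightly bevelled. z up.
- hole20 (a point): Centre of the mouth (on the rack's top face) of the hole for 20 mm gauges: 22 mm wide, 45 mm deep, flat closed floor, mouth slightly bevelled. z up.
- hole24 (a point): Centre of the mouth (on the rack's top face) of the hole for 24 mm gauges: 26 mm wide, 45 mm deep, flat closed floor, mouth slightly bevelled. z up.
- hole28 (a point): Centre of the mouth (on the rack's top face) of the hole for 28 mm gauges: 30 mm wide, 45 mm deep, flat closed floor, mouth slightly bevelled. z up.
- hole32 (a point): Centre of the mouth (on the rack's top face) of the hole for 32 mm gauges: 34 mm wide, 45 mm deep, flat closed floor, mouth slightly bevelled. z up.
- cover: Blue loose cover nested on the rack, 74 (x) x 208 (y) x 20 mm, open below; its rim reaches 15 mm down round the rack with 3 mm play a side, so it lifts straight up. On top a black bridge handle along y: bar 12 mm thick (x), 90 mm long, underside 39 mm and top 56 mm above the origin. 0.22 kg. Origin at the centre of its lower rim plane (40 mm above the bench at the start, 0 when flat on the bench), z up.
- gauge20: Thinnest plug gauge, upright on the bench: below, a bright steel cylinder 20 mm in diameter, 50 mm long (foot edge bevelled); above, a round black handle 22 mm in diameter, 55 mm long, the same on every gauge. 105 mm tall, about 0.15 kg. Origin at the centre of its foot, z up along its axis. It can be knocked over. Grip it by the handle.
- gauge24: Middle plug gauge, upright on the bench: below, a bright steel cylinder 24 mm in diameter, 50 mm long (foot edge bevelled); above, a round black handle 22 mm in diameter, 55 mm long, the same on every gauge. 105 mm tall, about 0.15 kg. Origin at the centre of its foot, z up along its axis. It can be knocked over. Grip it by the handle.
- gauge32: Thickest plug gauge, upright on the bench: below, a bright steel cylinder 32 mm in diameter, 50 mm long (foot edge bevelled); above, a round black handle 22 mm in diameter, 55 mm long, the same on every gauge. 105 mm tall, about 0.15 kg. Origin at the centre of its foot, z up along its axis. It can be knocked over. Grip it by the handle.
- tape_measure: Bystander: yellow and black tape measure, 33 x 79 x 65 mm, standing. Origin at the centre of its underside.
- putty_tin: Bystander: flat round brass-coloured tin, 62 mm across, 23 mm high. Origin at the centre of its underside.
- mug: Bystander: green and white mug, 88 mm high, 120 mm over its handle. Origin at the centre of its underside (of the box round mug and handle).
Things that resemble listed ones, but are neither listed nor needed, are in the scene too. Leave any pink or red look-alike of the gauge32 alone. What is shaped like the gauge20 but pink is not meant.

How it is judged:
On the way:
1. the cover is off the rack and lies flat on the bench (height (world z) of cover below 0.006 m and angle between cover's own z axis and vertical below 0.08 rad and linear speed of cover below 0.03 m/s), for 0.2 s.
At the end, for the whole second after the job is handed in: The cover lies flat on the bench the same way up (origin less than 6 mm above the bench, tilt under 0.08 rad). Each of the three gauges stands in the hole of its own size: foot within 5 mm of the hole's axis and more than 40 mm below the mouth, tilt under 0.1 rad. All at rest (all of step 1 and horizontal distance between gauge20 and hole20 below 0.005 m and z of gauge20 in the frame of hole20 below -0.04 m and angle between each of gauge20, gauge24, gauge32's own z axis and vertical below 0.1 rad and linear speed of each of gauge20, gauge24, gauge32 below 0.03 m/s and horizontal distance between gauge24 and hole24 below 0.005 m and z of gauge24 in the frame of hole24 below -0.04 m and horizontal distance between gauge32 and hole32 below 0.005 m and z of gauge32 in the frame of hole32 below -0.04 m); the robot touches nothing.
It fails at once if the tape measure is moved more than 30 mm (distance of tape_measure from where it was at the start of the episode above 0.03 m).
It fails at once if the tin is moved more than 30 mm (distance of putty_tin from where it was at the start of the episode above 0.03 m).
It fails at once if the mug is moved more than 30 mm (distance of mug from where it was at the start of the episode above 0.03 m).
It also fails if it takes over 72 s, if anything falls off the work surface, if the arm or the gripper's body presses on something with over 40 N, if the wrist force passes 120 N, or if a joint passes its speed limit or range.

## Working session

There is one attempt and no reset: what is moved stays moved. The work goes in short steps, Python scripts to look and compute and a tool call to move; the robot and the scene stay as the last step left them, time stands still between calls to the robot, and variables do not carry over. Pictures are saved under pics/ and viewed, and the job is handed in when it is done.

Besides the shell and the picture viewer there is one more tool, called after "Request:" as name(argument=value, ...) on one line, values as JSON. move_arm: Moves the arm, as the interface text tells. Its arguments: {"type":"object","properties":{"series":{"type":"array","items":{"type":"array","items":{"type":"array","items":{"type":"number"}}}}},"required":["series"]}

```bash
mkdir -p pics
cat > h.py <<'E'
import numpy as np, cv2
from workcell import bot
def snap(c,fn):
    p,d=bot.camera(c); cv2.imwrite(fn,cv2.cvtColor(p,cv2.COLOR_RGB2BGR)); return p,d
E
python3 - <<'E'
from h import *
print(bot.pinch_z); print(bot.get_obs())
for c in("scene","side"):
    p,d=snap(c,f"pics/{c}0.png"); np.savez(f"{c}0.npz",p=p,d=d); print(bot.camera_info(c))
    for t in ["rack","cover","gauge20","gauge24","gauge32","tape_measure","putty_tin","mug"]:
        print(c,t,[(np.round(r["at"],3).tolist(),round(r["confidence"],2)) for r in bot.find_in(c,t)])
print(bot.get_obs()["clock"])
E
```

```text
0.0187
{'clock': 0.0, 'joint_pos': array([-1.21501077e+00,  2.41390858e-01,  3.74568821e-03,  1.33523664e+00,
       -3.74820806e-05,  1.57082205e+00]), 'joint_vel': array([-1.43083845e-03, -8.75170791e-05,  7.09129186e-05, -1.33373919e-03,
        8.26114331e-05, -1.38111730e-03]), 'tau': array([ 1.30904416e-03, -3.72317505e+01,  2.52409154e+01,  1.67942868e-02,
        8.22666948e-05,  4.50552715e-07]), 'eef_pos': array([ 0.17393103, -0.46809385,  0.23043222]), 'tool_rot': array([ 9.84220500e-01,  1.76943265e-01, -2.02977394e-04, -1.02296455e-03]), 'ft_force': array([-0.63761946, -0.32441327,  0.77155997]), 'ft_torque': array([ 0.00615729, -0.02151383, -0.04139453]), 'grip_width': 0.08590932011006598}
{'vfov': 54.5611171231387, 'cx': 282.2648962951432, 'cy': 204.13736457355498, 'cam_to_world': array([[-0.79995003, -0.31734413,  0.50928641,  0.02242447],
       [-0.5999263 ,  0.40460005, -0.69020811,  0.78043042],
       [ 0.01297618, -0.85766631, -0.51404291,  0.62004718],
       [ 0.        ,  0.        ,  0.        ,  1.        ]])}
scene rack [([0.567, -0.094, 0.02], 0.61), ([0.
[... 1426 characters left out ...]
73), ([0.448, 0.086, 0.062], 0.68), ([0.579, -0.106, 0.063], 0.56)]
side gauge24 [([0.521, 0.187, 0.054], 0.92), ([0.588, 0.219, 0.056], 0.88), ([0.56, 0.289, 0.054], 0.88), ([0.488, 0.135, 0.058], 0.86), ([0.453, 0.352, 0.062], 0.73), ([0.448, 0.086, 0.062], 0.68), ([0.579, -0.106, 0.063], 0.56)]
side gauge32 [([0.521, 0.187, 0.054], 0.92), ([0.588, 0.219, 0.056], 0.88), ([0.56, 0.289, 0.054], 0.88), ([0.488, 0.135, 0.058], 0.86), ([0.453, 0.352, 0.062], 0.73), ([0.448, 0.086, 0.062], 0.68), ([0.579, -0.106, 0.063], 0.56)]
side tape_measure [([0.43, -0.244, 0.039], 0.79)]
side putty_tin [([0.695, 0.149, 0.024], 0.63)]
side mug [([0.708, 0.024, 0.06], 0.57), ([0.58, -0.107, 0.061], 0.2)]
0.9
```

View pics/scene0.png

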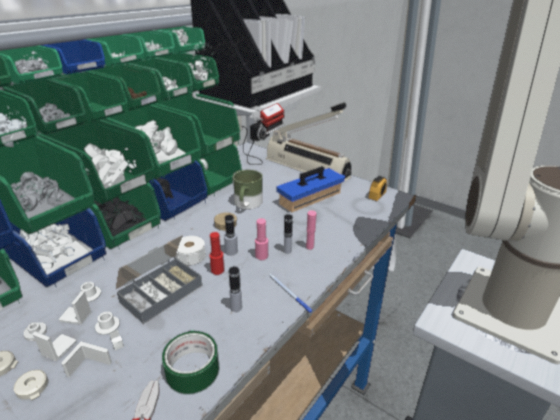

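View pics/side0.png

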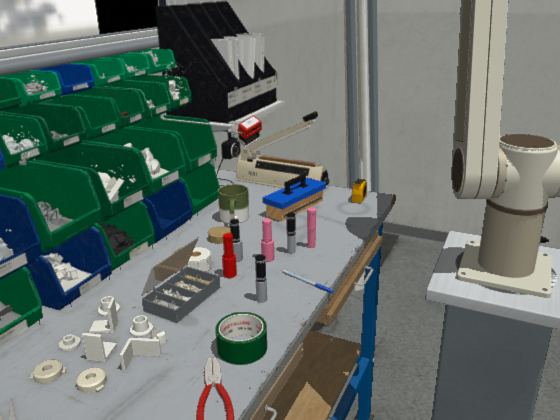

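The scene view shows six gauge-like objects. Three have black handles with steel bodies, at (231,235), (288,233) and (235,288). The look-alikes are red at (216,253) and pink at (262,240) and (311,230). I'll confirm the black ones in a crop and measure them.

```bash
cat >> h.py <<'E'
def cloud(c,d,T=None):
    i=bot.camera_info(c); f=d.shape[0]/2/np.tan(np.radians(i["vfov"])/2)
    v,u=np.mgrid[:d.shape[0],:d.shape[1]]
    P=np.stack([(u-i["cx"])/f*d,(v-i["cy"])/f*d,d,np.ones_like(d)],-1)
    T=i["cam_to_world"] if T is None else T
    return (P@T.T)[...,:3]
E
python3 - <<'E'
from h import *
from scipy.optimize import least_squares
ims=[]
for c in("scene","side"):
    z=np.load(f"{c}0.npz");p,d=z["p"],z["d"];W=cloud(c,d);ok=d>0
    C=np.array(bot.camera_info(c)["cam_to_world"])[:3,3]
    for n,x,y in(("A",.59,.217),("B",.485,.132),("C",.451,.35)):
        near=ok&(np.hypot(W[...,0]-x,W[...,1]-y)<.035)
        for nm,lo,hi in(("steel",.01,.042),("handle",.058,.095)):
            Q=W[near&(W[...,2]>lo)&(W[...,2]<hi)]
            f=lambda a:np.hypot(Q[:,0]-a[0],Q[:,1]-a[1])-a[2]
            v=np.array([x,y])-C[:2];v/=np.linalg.norm(v)
            s=least_squares(f,[x+v[0]*.01,y+v[1]*.01,.011],loss="soft_l1",f_scale=.001)
            # fixed r for handle
            g=least_squares(lambda a:np.hypot(Q[:,0]-a[0],Q[:,1]-a[1])-.011,s.x[:2],loss="soft_l1",f_scale=.001)
            # lateral width
            lat=(Q[:,:2]-[x,y])@np.array([-v[1],v[0]])
            print(c,n,nm,len(Q),"fit",np.round(s.x,4),"fixed",np.round(g.x,4),"latw",np.round(np.ptp(lat),4))
        T=W[near&(W[...,2]>.0)];print("   top",np.percentile(T[:,2],99))
    hsv=cv2.cvtColor(p,cv2.COLOR_RGB2HSV)
    b=ok&(hsv[...,0]>105)&(hsv[...,0]<130)&(hsv[...,1]>150)&(abs(W[...,0]-.58)<.15)&(abs(W[...,1]+.1)<.15)
    Q=W[b&(W[...,2]>.055)&(W[...,2]<.066)]
    r=cv2.minAreaRect((Q[:,:2]*1000).astype(np.float32));print(c,"cover top",len(Q),r,np.median(Q[:,2]))
    h=ok&(W[...,2]>.083)&(W[...,2]<.11)&(abs(W[...,0]-.58)<.12)&(abs(W[...,1]+.1)<.12)
    Q=W[h];print(" handle",len(Q),cv2.minAreaRect((Q[:,:2]*1000).astype(np.float32)),np.percentile(Q[:,2],[5,50,95]))
    cr=p[195:325,185:335] if c=="scene" else p[195:310,205:335]
    ims.append(cv2.resize(cr,(400,360),interpolation=cv2.INTER_CUBIC))
cv2.imwrite("pics/crop0.png",cv2.cvtColor(np.hstack(ims),cv2.COLOR_RGB2BGR))
E
```

```text
scene A steel 142 fit [0.5977 0.2099 0.0155] fixed [0.5939 0.2137] latw 0.0318
scene A handle 120 fit [0.5977 0.2098 0.0106] fixed [0.5981 0.2095] latw 0.0218
   top 0.10516110379986637
scene B steel 85 fit [0.4888 0.1243 0.009 ] fixed [0.4902 0.1223] latw 0.0177
scene B handle 116 fit [0.4888 0.124  0.01  ] fixed [0.4895 0.123 ] latw 0.0197
   top 0.10556822581952842
scene C steel 135 fit [0.4597 0.3432 0.0116] fixed [0.4592 0.3436] latw 0.0232
scene C handle 160 fit [0.4596 0.3432 0.0106] fixed [0.4599 0.3429] latw 0.0218
   top 0.10565029074463743
scene cover top 712 ((588.3563842773438, -130.46726989746094), (206.97364807128906, 72.31253814697266), 74.22972106933594) 0.059209240982385
 handle 160 ((629.7872314453125, -77.50352478027344), (223.58216857910156, 41.80155563354492), 53.77439880371094) [0.08343879 0.09052995 0.09592678]
side A steel 95 fit [0.5956 0.2101 0.0142] fixed [0.5927 0.2123] latw 0.022
side A handle 118 fit [0.5971 0.2099 0.0101] fixed [0.5977 0.209 ] latw 0.0213
   top 0.10631433574291037
side B steel 92 fit [0.4883 0.1246 0.0087] fixed [0.4888 0.1217] latw 0.0176
side B handle 124 fit [0.4885 0.1233 0.0104] fixed [0.4889 0.1227] latw 0.0219
   top 0.10649397772194638
side C steel 143 fit [0.4586 0.344  0.0109] fixed [0.4587 0.3439] latw 0.0219
side C handle 165 fit [0.4589 0.3437 0.0103] fixed [0.4594 0.3429] latw 0.021
   top 0.10615494013996063
side cover top 625 ((587.1326904296875, -130.53363037109375), (214.61123657226562, 77.19161987304688), 72.79817962646484) 0.060771255570084226
 handle 154 ((631.9522705078125, -76.34187316894531), (219.80210876464844, 40.44050979614258), 50.80178451538086) [0.083865   0.09062843 0.09791121]
```

View pics/crop0.png

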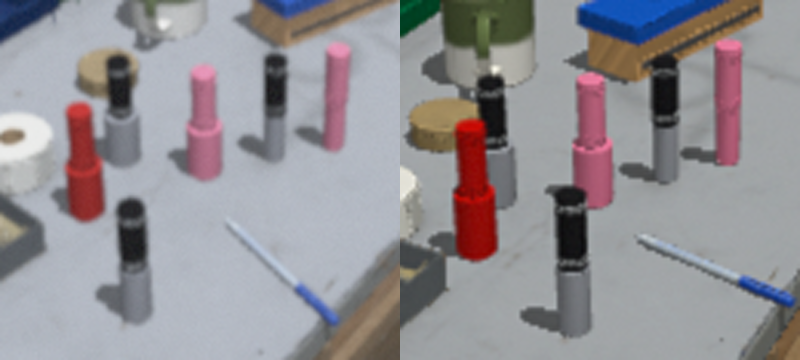

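B (288,233), about 18–20 mm wide, is gauge20. C (235,288), about 23 mm, is gauge24. A (231,235), about 31 mm, is gauge32. The crop shows all three with black handles and bare steel. Next is a top-down height map to find free space for the cover.

Run:
```python
from h import *
H=np.full((170,140),-1.)  # rows x .25..0.95? 5mm, cols y
for c in("scene","side"):
    z=np.load(f"{c}0.npz");d=z["d"];W=cloud(c,d);Q=W[d>0]
    i=((Q[:,0]-.25)/.005).astype(int);j=((.4-Q[:,1])/.005).astype(int)
    k=(i>=0)&(i<140)&(j>=0)&(j<140)&(Q[:,2]>-.1)
    np.maximum.at(H,(i[k],j[k]),Q[k,2])
# print 20mm grid, mm max
G=H[:120,:].reshape(30,4,35,4).max((1,3))
print("      "+" ".join(f"{int(round(40-2*j-1)):4d}" for j in range(35)))
for a in range(30): print(f"{.25+.02*a+.01:.2f}",*[f"{int(round(g*1000)) if g>-.5 else '.':>4}" for g in G[a]])
for c in("scene","side"):
    z=np.load(f"{c}0.npz");d=z["d"];W=cloud(c,d)
    h=(d>0)&(W[...,2]>.085)&(W[...,2]<.1)&(abs(W[...,0]-.588)<.05)&(abs(W[...,1]+.13)<.06)
    Q=W[h];print(len(Q),cv2.minAreaRect((Q[:,:2]*1000).astype(np.float32)))
```

```text
39   37   35   33   31   29   27   25   23   21   19   17   15   13   11    9    7    5    3    1   -1   -3   -5   -7   -9  -11  -13  -15  -17  -19  -21  -23  -25  -27  -29
0.26    .    .    .    .    .    .    .    .    .    .    .    .    .    .    .    .    .    .    .    .    .    .    .    .    .    .    .    .    .    .    .    .    .    .    .
0.28    .    .    .    .    .    .    .    .    .    .    .    .    .    .    .    .    .    .    .    .    .    .    .    .    .    .    .    .    .    .    .    .    .    .    .
0.30    .    .    .    .    .    .    .    .    .    .    .    .    .    .    .    .    .    .    .    .    .    .    .    .    .    .    .    .    .    .    .    .    .    .    .
0.32    .    .    .    .    .    .    7    6    .    .    .    .    .    .    .    .  -82  -82  -82  -82  -80  -83    .    .    .    .    .    .    .    .    .    .    .    .    .
0.34    4    2    2    2    2    3   11   11    2    3    3    3    2    3    4    3    3    3    2    3    4    5    3    5    4    3    2    3    3    4    3    4    4    3    3
0.36    3    3    3    4   
[... 3984 characters left out ...]
181  175  183  180  182  181  187    3    3   27  164  177  173   51  252  385    .    .    0  385  378  468  375  379  439  470
0.82  252  206  180  238  239  213  181  241  239  181  182  182  182  181  182  250  237  195  182  182  181  182  180  252  413    .    .  372  469  471  471  467  405  462  470
0.84  260  212  137  233  230  234  188  260  259  140  137  136  137  136  138  263  259  161  140  137  138  135  137  419  433    0    .  397  468  473  471  468  468  462  469
124 ((589.1715698242188, -132.5958709716797), (89.11480712890625, 14.103325843811035), 74.55558776855469)
114 ((588.2648315429688, -129.9839324951172), (90.57516479492188, 13.637516975402832), 72.41206359863281)
```

Request:
move_arm(series=[[[2.2, 3.4, 0, 0, 0, 7, 1], [2.2, 3.4, 0, 0, 0, 7, 1], [2.2, 3.4, 0, 0, 0, 7, 1], [2.2, 3.4, 0, 0, 0, 7, 1], [2.2, 3.4, 0, 0, 0, 7, 1]]])

```text
clock: 1.4
eef_pos: [0.2848, -0.2977, 0.2308]
tool_rot: [0.883, 0.47, 0.0, 0.001]
ft_force: [-0.3, 0.4, -0.2]
grip_width: 0.0851
```

Request:
move_arm(series=[[[3.0, 3.3, 0, 0, 0, 4, 1], [3.0, 3.3, 0, 0, 0, 4, 1], [3.5, 2.8, 0, 0, 0, 4, 1], [4.0, 2.2, 0, 0, 0, 3, 1], [4.0, 1.5, 0, 0, 0, 2.5, 1]]])

```text
clock: 1.9
eef_pos: [0.4632, -0.1584, 0.2329]
tool_rot: [0.796, 0.605, 0.001, 0.003]
ft_force: [0.7, -1.7, 0.4]
grip_width: 0.0854
```

```bash
cat >> h.py <<'E'
from scipy.spatial.transform import Rotation as R
def st():
    o=bot.get_obs(); M=R.from_quat(o["tool_rot"]).as_matrix()
    print("t",round(o["clock"],2),"pos",np.round(o["eef_pos"]*100,2),"jaw",round(np.degrees(np.arctan2(M[1,1],M[0,1])),1),"z",np.round(M[:,2],3),"F",np.round(o["ft_force"],1),"w",round(o["grip_width"],4),"q",np.round(o["joint_pos"],2)); return o
E
python3 -c "from h import *; st()"
```

```text
t 1.9 pos [ 46.32 -15.84  23.29] jaw -15.6 z [ 0.006 -0.003 -1.   ] F [ 0.7 -1.7  0.4] w 0.0854 q [-0.33  0.21 -0.03  1.32 -0.    1.51]
```

Request:
move_arm(series=[[[4.2, 0.9, -1, 0, 0, -0.9, 1], [4.2, 0.9, -2, 0, 0, 0, 1], [4.1, 0.9, -3, 0, 0, 0, 1], [0, 0, 0, 0, 0, 0, 1], [0, 0, 0, 0, 0, 0, 1]]])

```text
clock: 2.4
eef_pos: [0.5953, -0.1261, 0.1694]
tool_rot: [0.799, 0.602, 0.001, 0.003]
ft_force: [0.3, -0.5, 0.2]
grip_width: 0.0854
```

```bash
python3 -c "
from h import *
o=st()
p,d=snap('wrist','pics/w1.png');i=bot.camera_info('wrist')
T=np.eye(4);T[:3,:3]=R.from_quat(o['tool_rot']).as_matrix();T[:3,3]=o['eef_pos']
W=cloud('wrist',d,T@i['tool_from_camera'])
h=(d>0)&(W[...,2]>.085)&(W[...,2]<.105)&(abs(W[...,0]-.588)<.06)&(abs(W[...,1]+.13)<.07)
Q=W[h];print(len(Q),cv2.minAreaRect((Q[:,:2]*1000).astype(np.float32)),np.median(Q[:,2]))"
```

```text
t 2.4 pos [ 59.53 -12.61  16.94] jaw -16.0 z [ 0.006 -0.004 -1.   ] F [ 0.3 -0.5  0.2] w 0.0854 q [-0.21  0.48  0.19  1.28 -0.    1.64]
1807 ((590.7055053710938, -132.8623046875), (89.05208587646484, 11.896114349365234), 74.15789031982422) 0.09465141599026067
```

View pics/w1.png

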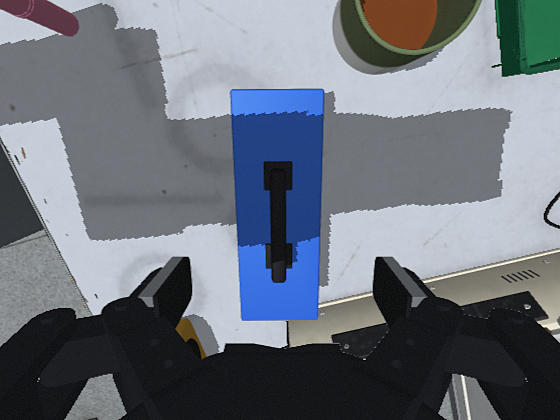

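The wrist view shows the handle bar from (278,165) to (278,280) running along the cover, centred at about (0.590, -0.132) with axis 74°. That agrees with the scene estimate.

Request:
move_arm(series=[[[-0.6, -0.5, -2.5, 0, 0, 0, 1], [0, 0, -3, 0, 0, 0, 1], [0, 0, -2.4, 0, 0, 0, 1], [0, 0, 0, 0, 0, 0, 1], [0, 0, 0, 0, 0, 0, 1]]])

```text
clock: 2.95
eef_pos: [0.5869, -0.1349, 0.0993]
tool_rot: [0.8, 0.6, 0.006, 0.009]
ft_force: [-0.5, 0.5, 0.3]
grip_width: 0.0852
```

```bash
python3 -c "from h import *; st()"
```

```text
t 2.95 pos [ 58.69 -13.49   9.93] jaw -16.3 z [ 0.019 -0.007 -1.   ] F [-0.5  0.5  0.3] w 0.0852 q [-0.22  0.51  0.05  1.09 -0.    1.63]
```

Request:
move_arm(series=[[[0.2, 0.3, -1.5, 0.4, 1.1, 0, 1], [0, 0, -1.4, 0, 0, 0, 1], [0, 0, 0, 0, 0, 0, 1], [0, 0, 0, 0, 0, 0, 1], [0, 0, 0, 0, 0, 0, 1]]])

```text
clock: 3.45
eef_pos: [0.5917, -0.1329, 0.0741]
tool_rot: [0.8, 0.599, 0.003, 0.003]
ft_force: [0.5, 0.4, -0.3]
grip_width: 0.0854
```

```bash
python3 -c "from h import *; st()"
```

```text
t 3.45 pos [ 59.17 -13.29   7.41] jaw -16.3 z [ 0.008 -0.002 -1.   ] F [ 0.5  0.4 -0.3] w 0.0854 q [-0.22  0.55  0.04  1.06  0.    1.64]
```

Request:
move_arm(series=[[[-0.2, 0.1, -0.3, 0, 0, 0, 0], [0, 0, 0, 0, 0, 0, 0], [0, 0, 0, 0, 0, 0, 0], [0, 0, 0, 0, 0, 0, 0], [0, 0, 0, 0, 0, 0, 0]]])

```text
clock: 3.95
eef_pos: [0.5902, -0.1318, 0.0717]
tool_rot: [0.8, 0.6, 0.003, 0.004]
ft_force: [-0.9, -0.7, 1.0]
grip_width: 0.0125
```

Request:
move_arm(series=[[[0, 0, 0, 0, 0, 0, 0], [0, 0, 0, 0, 0, 0, 0], [0, 0, 0, 0, 0, 0, 0], [0, 0, 0, 0, 0, 0, 0], [0, 0, 0.5, 0, 0, 0, 0]]])

```text
clock: 4.45
eef_pos: [0.5894, -0.1316, 0.076]
tool_rot: [0.8, 0.6, 0.002, 0.003]
ft_force: [-0.1, -0.5, -1.3]
grip_width: 0.011
```

```bash
python3 -c "from h import *; st()"
```

```text
t 4.45 pos [ 58.94 -13.16   7.6 ] jaw -16.3 z [ 0.007 -0.001 -1.   ] F [-0.1 -0.5 -1.3] w 0.011 q [-0.22  0.54  0.04  1.06  0.    1.64]
```

Request:
move_arm(series=[[[0, 0, 1.5, 0, 0, 0, 0], [0, 0, 2, 0, 0, 0, 0], [0, 0, 2, 0, 0, 0, 0], [-2.4, 1, 0.5, 0, 0, 0, 0], [-3, 1.3, 0, 0, 0, 0, 0]]])

```text
clock: 4.95
eef_pos: [0.537, -0.1094, 0.1373]
tool_rot: [0.801, 0.599, 0.003, 0.003]
ft_force: [0.2, 0.7, -0.9]
grip_width: 0.011
```

Request:
move_arm(series=[[[-3, 1.3, 0, 0, 0, 0, 0], [-3, 1.3, 0, 0, 0, 0, 0], [-3, 1.3, 0, 0, 0, 0, 0], [0, 0, 0, 0, 0, 0, 0], [0, 0, 0, 0, 0, 0, 0]]])

```text
clock: 5.45
eef_pos: [0.4388, -0.0677, 0.1379]
tool_rot: [0.801, 0.599, 0.002, 0.002]
ft_force: [1.0, -0.5, -1.3]
grip_width: 0.0113
```

```bash
python3 -c "
from h import *
st();snap('scene','pics/s2.png')"
```

```text
t 5.45 pos [43.88 -6.77 13.79] jaw -16.4 z [ 0.006 -0.001 -1.   ] F [ 1.  -0.5 -1.3] w 0.0113 q [-0.15  0.19 -0.31  1.06 -0.    1.7 ]
```

View pics/s2.png

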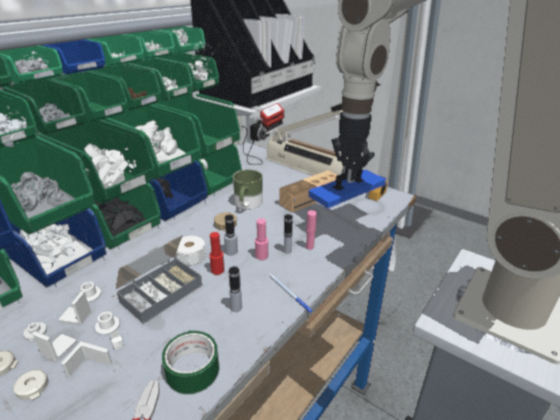

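The cover is held level at (348,187) with the rack uncovered behind it. I'll lower it 10.6 cm.

Request:
move_arm(series=[[[0, 0, -3, 0, 0, 0, 0], [0, 0, -3, 0, 0, 0, 0], [0, 0, -2.4, 0, 0, 0, 0], [0, 0, -1, 0, 0, 0, 0], [0, 0, 0, 0, 0, 0, 0]]])

```text
clock: 6.0
eef_pos: [0.4464, -0.0699, 0.0431]
tool_rot: [0.801, 0.599, 0.005, 0.005]
ft_force: [-0.4, 0.2, -0.8]
grip_width: 0.0108
```

```bash
python3 -c "
from h import *
st()"
```

```text
t 6.0 pos [44.64 -6.99  4.31] jaw -16.5 z [ 0.015 -0.003 -1.   ] F [-0.4  0.2 -0.8] w 0.0108 q [-0.16  0.32 -0.43  0.8  -0.    1.7 ]
```

Now a small tilt correction and a slow final descent.

Request:
move_arm(series=[[[0, 0, -0.5, 0.2, 0.8, 0, 0], [0, 0, -0.3, 0, 0, 0, 0], [0, 0, -0.3, 0, 0, 0, 0], [0, 0, -0.2, 0, 0, 0, 0], [0, 0, 0, 0, 0, 0, 0]]])

```text
clock: 6.5
eef_pos: [0.4508, -0.0709, 0.0323]
tool_rot: [0.801, 0.598, 0.003, 0.002]
ft_force: [0.0, -0.0, -1.1]
grip_width: 0.0109
```

```bash
python3 -c "
from h import *
st()"
```

```text
t 6.5 pos [45.08 -7.09  3.23] jaw -16.5 z [ 0.006  0.    -1.   ] F [ 0.  -0.  -1.1] w 0.0109 q [-0.16  0.35 -0.42  0.79  0.    1.7 ]
```

Not quite touching yet, so a little lower and then release.

Request:
move_arm(series=[[[0, 0, -0.2, 0, 0.3, 0, 0], [0, 0, -0.1, 0, 0, 0, 0], [0, 0, 0, 0, 0, 0, 1], [0, 0, 0, 0, 0, 0, 1], [0, 0, 0, 0, 0, 0, 1]]])

```text
clock: 7.0
eef_pos: [0.4524, -0.0711, 0.0331]
tool_rot: [0.801, 0.598, 0.002, 0.002]
ft_force: [1.1, -0.2, 0.5]
grip_width: 0.054
```

Request:
move_arm(series=[[[0, 0, 0, 0, 0, 0, 1], [0, 0, 2, 0, 0, 0, 1], [0, 0, 4, 0, 0, 0, 1], [-0.5, 0, 4.5, 0, 0, 0, 1], [-1, 0, 5, 0, 0, 0, 1]]])

```text
clock: 7.5
eef_pos: [0.4314, -0.07, 0.184]
tool_rot: [0.801, 0.599, -0.004, -0.004]
ft_force: [1.6, 0.1, 0.0]
grip_width: 0.0851
```

```bash
python3 -c "
from h import *
st()"
```

```text
t 7.5 pos [43.14 -7.   18.4 ] jaw -16.5 z [-0.012  0.002 -1.   ] F [1.6 0.1 0. ] w 0.0851 q [-0.16  0.15 -0.23  1.2   0.    1.7 ]
```

Request:
move_arm(series=[[[3.5, -1, 0.5, 0, 0, 0, 1], [4, -1.5, 0, 0, 0, 0, 1], [4, -1.5, 0, 0, 0, 0, 1], [3.0, -1, 0, 0, -0.5, 0, 1], [0, 0, 0, 0, 0, 0, 1]]])

```text
clock: 8.0
eef_pos: [0.5847, -0.1224, 0.2014]
tool_rot: [0.801, 0.599, 0.007, 0.007]
ft_force: [0.5, 0.2, 0.5]
grip_width: 0.0853
```

```bash
cat >> h.py <<'E'
def wrist(fn):
    o=bot.get_obs(); p,d=snap('wrist',fn); T=np.eye(4);T[:3,:3]=R.from_quat(o['tool_rot']).as_matrix();T[:3,3]=o['eef_pos']
    return p,d,cloud('wrist',d,T@bot.camera_info('wrist')['tool_from_camera'])
E
python3 -c "
from h import *
st()
p,d,W=wrist('pics/w3.png');np.savez('w3.npz',p=p,d=d,W=W)
snap('scene','pics/s3.png')"
```

```text
t 8.0 pos [ 58.47 -12.24  20.14] jaw -16.4 z [ 0.02  -0.002 -1.   ] F [0.5 0.2 0.5] w 0.0853 q [-0.21  0.43  0.2   1.32  0.    1.65]
```

View pics/w3.png

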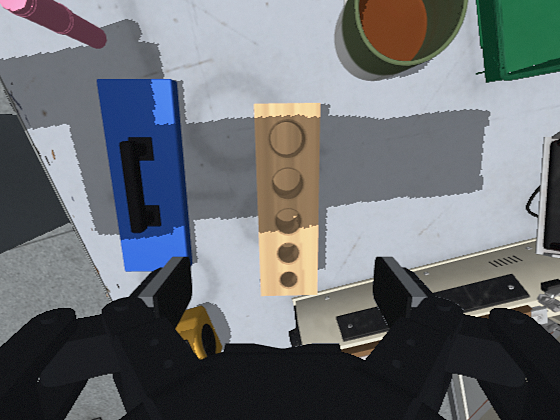

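View pics/s3.png

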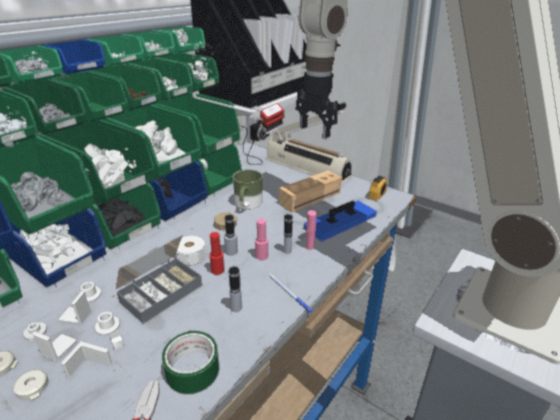

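The wrist view shows the cover flat at (145,175). The holes run from large to small at (287,137), (287,182), (287,220), (287,253) and (288,279). I'll measure the hole centres and the cover height.

```bash
cat >> h.py <<'E'
def holes(d,o):
    i=bot.camera_info('wrist');T=np.eye(4);T[:3,:3]=R.from_quat(o['tool_rot']).as_matrix();T[:3,3]=o['eef_pos'];T=T@i['tool_from_camera']
    W=cloud('wrist',d,T); f=210/np.tan(np.radians(i["vfov"])/2)
    v,u=np.mgrid[:420,:560]; D=np.stack([(u-i["cx"])/f,(v-i["cy"])/f,np.ones(u.shape)],-1)@T[:3,:3].T
    C=T[:3,3]
    top=(d>0)&(abs(W[...,2]-.056)<.006)&(abs(W[...,0]-.59)<.09)&(abs(W[...,1]+.13)<.13)
    zt=np.median(W[top][:,2])
    s=(zt-C[2])/D[...,2]; X=C+s[...,None]*D
    rr=cv2.minAreaRect((W[top][:,:2]*1000).astype(np.float32)); print("rack",rr,zt)
    a=np.radians(74);c=np.array(rr[0])/1000
    L=(X[...,:2]-c)@np.array([np.cos(a),np.sin(a)]);S=(X[...,:2]-c)@np.array([np.sin(a),-np.cos(a)])
    m=((W[...,2]<zt-.003)&(abs(L)<.09)&(abs(S)<.024)).astype(np.uint8)
    n,l,stt,ct=cv2.connectedComponentsWithStats(m)
    for k in range(1,n):
        if stt[k,4]<60: continue
        P=(X[l==k][:,:2]*1000).astype(np.float32); (x,y),r=cv2.minEnclosingCircle(P)
        print("hole px",np.round(ct[k]),"xy",round(x,1),round(y,1),"mean",P.mean(0).round(1),"diam",round(2*r,1),"area diam",round(2*np.sqrt(cv2.contourArea(cv2.convexHull(P))/np.pi),1))
E
python3 -c "
from h import *
z=np.load('w3.npz');o=bot.get_obs();holes(z['d'],o)
W=z['W'];p=z['p'];h=cv2.cvtColor(p,cv2.COLOR_RGB2HSV);b=(h[...,0]>105)&(h[...,0]<130)&(h[...,1]>130)&(z['d']>0)&(abs(W[...,0]-.45)<.1)&(W[...,1]<.06)&(W[...,2]>.01)
Q=W[b];A=np.c_[Q[:,:2],np.ones(len(Q))];print('cover plane',np.linalg.lstsq(A,Q[:,2],rcond=None)[0],np.median(Q[:,2]),cv2.minAreaRect((Q[:,:2]*1000).astype(np.float32)))
"
```

```text
rack ((597.4920043945312, -105.44316101074219), (255.31752014160156, 82.32711791992188), 67.54557800292969) 0.05378110425582566
hole px [291.  90.] xy 619.2 -29.4 mean [619.3 -29. ] diam 51.7 area diam 35.2
hole px [287. 139.] xy 604.2 -69.0 mean [604.3 -68.9] diam 33.4 area diam 33.0
hole px [288. 183.] xy 593.2 -109.2 mean [ 593.1 -109. ] diam 30.0 area diam 29.0
hole px [288. 221.] xy 582.9 -145.6 mean [ 582.9 -145.4] diam 25.5 area diam 24.9
hole px [289. 252.] xy 573.8 -178.2 mean [ 573.8 -177.8] diam 21.4 area diam 20.5
cover plane [ 0.21993344 -0.07779931 -0.08450326] 0.01913319807216668 ((466.93572998046875, -126.67449951171875), (159.3278350830078, 327.8650817871094), 0.38611719012260437)
```

Request:
move_arm(series=[[[-2, 4, 0, 0, 0.5, -3.5, 1], [-2, 4.2, 0, 0, 0.5, -3.5, 1], [-2, 4.2, 0, 0, 0, -3.5, 1], [-2, 4.2, 0, 0, 0, -3.5, 1], [-1.5, 4.2, 0, 0, 0, -3, 1]]])

```text
clock: 8.6
eef_pos: [0.4767, 0.0878, 0.1991]
tool_rot: [0.886, 0.464, -0.004, -0.001]
ft_force: [1.2, 0.6, 0.4]
grip_width: 0.0853
```

```bash
python3 -c "
from h import *
st()"
```

```text
t 8.6 pos [47.67  8.78 19.91] jaw -34.7 z [-0.009 -0.002 -1.   ] F [1.2 0.6 0.4] w 0.0853 q [ 0.18  0.23 -0.09  1.26 -0.    2.36]
```

Request:
move_arm(series=[[[1.2, 3.0, -1, 0, -0.4, -1, 1], [0, 0.3, -1, 0, 0, 0, 1], [0, 0, 0, 0, 0, 0, 1], [0, 0, 0, 0, 0, 0, 1], [0, 0, 0, 0, 0, 0, 1]]])

```text
clock: 9.1
eef_pos: [0.4796, 0.1247, 0.1799]
tool_rot: [0.888, 0.46, -0.003, -0.0]
ft_force: [-0.4, -0.4, 0.1]
grip_width: 0.0855
```

```bash
cat >> h.py <<'E'
def gauge(W,d,x,y,zlo=.06,zhi=.1,r=.011):
    # top disc centre + fixed-radius fit
    n=(d>0)&(np.hypot(W[...,0]-x,W[...,1]-y)<.022)
    Q=W[n&(W[...,2]>.101)&(W[...,2]<.113)]
    (cx,cy),rr=cv2.minEnclosingCircle((Q[:,:2]*1000).astype(np.float32))
    print("top disc",len(Q),"z",np.median(Q[:,2]).round(4),"mean",(Q[:,:2].mean(0)*1000).round(1),"circ",round(cx,1),round(cy,1),"r",round(rr,1))
E
python3 -c "
from h import *
st()
p,d,W=wrist('pics/w4.png');gauge(W,d,.489,.124)"
```

```text
t 9.1 pos [47.96 12.47 17.99] jaw -35.3 z [-0.005 -0.002 -1.   ] F [-0.4 -0.4  0.1] w 0.0855 q [ 0.25  0.27 -0.1   1.21 -0.    2.44]
top disc 630 z 0.1039 mean [489.3 124.3] circ 489.1 124.0 r 10.9
```

View pics/w4.png

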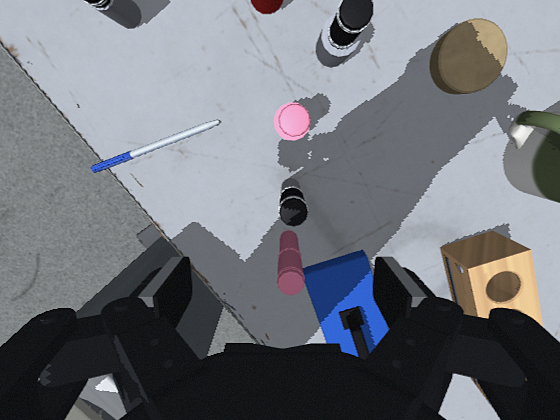

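The wrist view shows the black-handled gauge20 at (293,203), at (489, 124) mm, which matches the scene fit. The pink ones are at (293,120) and (290,265), clear of the jaw line. Descending.

Request:
move_arm(series=[[[0.9, 0, -2.5, 0, -0.3, -0.5, 1], [0, 0, -3, 0, 0, 0, 1], [0, 0, -2.5, 0, 0, 0, 1], [0, 0, 0, 0, 0, 0, 1], [0, 0, 0, 0, 0, 0, 1]]])

```text
clock: 9.65
eef_pos: [0.4924, 0.1199, 0.1014]
tool_rot: [0.892, 0.452, 0.003, 0.002]
ft_force: [-0.1, 0.0, 0.5]
grip_width: 0.0855
```

```bash
python3 -c "
from h import *
st()"
```

```text
t 9.65 pos [49.24 11.99 10.14] jaw -36.3 z [ 0.007 -0.001 -1.   ] F [-0.1  0.   0.5] w 0.0855 q [ 0.24  0.34 -0.21  1.01 -0.    2.44]
```

Request:
move_arm(series=[[[-0.3, 0.4, -1.5, 0, 0.3, 0, 1], [0, 0, -1.5, 0, 0, 0, 1], [0, 0, -0.5, 0, 0, 0, 1], [0, 0, 0, 0, 0, 0, 1], [0, 0, 0, 0, 0, 0, 1]]])

```text
clock: 10.15
eef_pos: [0.4926, 0.1245, 0.0689]
tool_rot: [0.893, 0.451, 0.004, 0.001]
ft_force: [-1.0, 0.7, -0.5]
grip_width: 0.0851
```

```bash
python3 -c "
from h import *
st()"
```

```text
t 10.15 pos [49.26 12.45  6.89] jaw -36.4 z [ 0.009  0.002 -1.   ] F [-1.   0.7 -0.5] w 0.0851 q [ 0.25  0.38 -0.25  0.93 -0.    2.45]
```

Request:
move_arm(series=[[[-0.35, -0.05, -0.3, -0.1, 0.5, 0, 1], [0, 0, 0, 0, 0, 0, 1], [0, 0, 0, 0, 0, 0, 1], [0, 0, 0, 0, 0, 0, 1], [0, 0, 0, 0, 0, 0, 0.6]]])

```text
clock: 10.65
eef_pos: [0.4902, 0.1246, 0.0677]
tool_rot: [0.893, 0.451, 0.002, 0.0]
ft_force: [0.2, -0.3, 0.3]
grip_width: 0.0732
```

```bash
python3 -c "
from h import *
st()"
```

```text
t 10.65 pos [49.02 12.46  6.77] jaw -36.4 z [ 0.003  0.001 -1.   ] F [ 0.2 -0.3  0.3] w 0.0732 q [ 0.25  0.38 -0.25  0.93 -0.    2.46]
```

Request:
move_arm(series=[[[-0.1, 0, 0, 0, 0.2, 0, 0], [0, 0, 0, 0, 0, 0, 0], [0, 0, 0, 0, 0, 0, 0], [0, 0, 0, 0, 0, 0, 0], [0, 0, 0, 0, 0, 0, 0]]])

```text
clock: 11.15
eef_pos: [0.4895, 0.1246, 0.068]
tool_rot: [0.893, 0.451, 0.0, -0.0]
ft_force: [0.4, 0.3, -0.0]
grip_width: 0.0206
```

```bash
python3 -c "
from h import *
st()"
```

```text
t 11.15 pos [48.95 12.46  6.8 ] jaw -36.4 z [ 0.     0.001 -1.   ] F [ 0.4  0.3 -0. ] w 0.0206 q [ 0.25  0.38 -0.25  0.94  0.    2.46]
```

Request:
move_arm(series=[[[0, 0, 2, 0, 0, 0, 0], [0, 0, 4, 0, 0, 0, 0], [0, 0, 4, 0, 0, 0, 0], [0.5, -2.5, 2, 0, 0, 2, 0], [1, -4, 0.3, 0, 0, 3, 0]]])

```text
clock: 11.65
eef_pos: [0.4996, 0.0608, 0.1916]
tool_rot: [0.869, 0.494, -0.005, -0.001]
ft_force: [0.6, -1.3, -1.4]
grip_width: 0.0207
```

Request:
move_arm(series=[[[1.2, -4.3, 0, 0, 0, 3, 0], [1.2, -4.3, 0, 0, 0, 3, 0], [1.2, -4.3, 0, 0, 0, 3, 0], [1.2, -4.3, 0, 0, 0, 3, 0], [1, -3, 0, 0, 0, 2, 0]]])

```text
clock: 12.15
eef_pos: [0.5585, -0.1483, 0.1923]
tool_rot: [0.798, 0.602, -0.004, -0.001]
ft_force: [0.4, 0.9, -2.1]
grip_width: 0.021
```

```bash
python3 -c "
from h import *
st()"
```

```text
t 12.15 pos [ 55.85 -14.83  19.23] jaw -16.0 z [-0.007 -0.003 -1.   ] F [ 0.4  0.9 -2.1] w 0.021 q [-0.26  0.42  0.15  1.31 -0.    1.59]
```

Request:
move_arm(series=[[[1.2, -2.5, -1, 0.1, -0.3, 0, 0], [0.3, -0.5, -2, 0, 0, 0, 0], [0, 0, -1, 0, 0, 0, 0], [0, 0, 0, 0, 0, 0, 0], [0, 0, 0, 0, 0, 0, 0]]])

```text
clock: 12.65
eef_pos: [0.5728, -0.1846, 0.1482]
tool_rot: [0.801, 0.599, -0.002, -0.001]
ft_force: [0.1, -0.4, -0.2]
grip_width: 0.0207
```

```bash
python3 -c "
from h import *
o=st()
p,d,W=wrist('pics/w5.png');np.savez('w5.npz',p=p,d=d,W=W);holes(d,o)"
```

```text
t 12.65 pos [ 57.28 -18.46  14.82] jaw -16.4 z [-0.005 -0.001 -1.   ] F [ 0.1 -0.4 -0.2] w 0.0207 q [-0.31  0.49  0.15  1.24 -0.    1.55]
rack ((591.353271484375, -130.6495819091797), (186.93991088867188, 60.20635223388672), 74.33211517333984) 0.05389482946950852
hole px [286.  49.] xy 608.1 -70.9 mean [608.1 -70.8] diam 33.4 area diam 33.0
hole px [286. 112.] xy 596.8 -111.0 mean [ 596.9 -110.8] diam 29.5 area diam 29.1
hole px [287. 163.] xy 586.8 -147.2 mean [ 586.7 -147.1] diam 25.9 area diam 25.2
hole px [287. 204.] xy 577.6 -179.7 mean [ 578.2 -178.4] diam 21.5 area diam 20.0
```

View pics/w5.png

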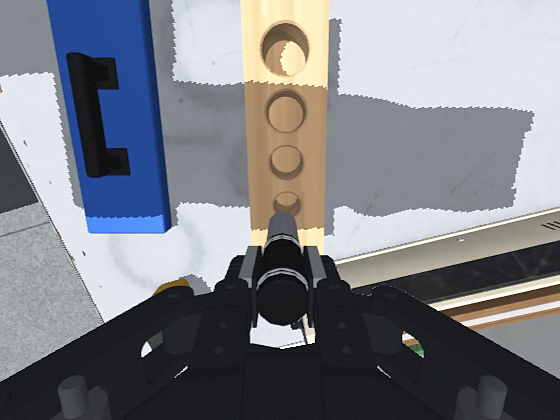

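```bash
cat >> h.py <<'E'
from scipy.optimize import least_squares
def held(W,d,o,zlo,zhi,r):
    x,y=o['eef_pos'][:2]
    Q=W[(d>0)&(np.hypot(W[...,0]-x,W[...,1]-y)<.03)&(W[...,2]>zlo)&(W[...,2]<zhi)]
    s=least_squares(lambda a:np.hypot(Q[:,0]-a[0]-a[2]*(Q[:,2]-zlo),Q[:,1]-a[1]-a[3]*(Q[:,2]-zlo))-r,[x,y,0,0],loss="soft_l1",f_scale=.001)
    s0=least_squares(lambda a:np.hypot(Q[:,0]-a[0],Q[:,1]-a[1])-r,[x,y],loss="soft_l1",f_scale=.001)
    print("held",len(Q),"vertical fit",np.round(s0.x*1000,1),"bottom",np.round(s.x[:2]*1000,1),"slope",np.round(s.x[2:],3),"zmin",Q[:,2].min().round(4),"TCP",np.round(o['eef_pos']*1000,1))
E
python3 -c "
from h import *
z=np.load('w5.npz');d,W=z['d'],z['W'];o=st()
held(W,d,o,.085,.125,.01)
p,d=snap('scene','pics/s5.png');W=cloud('scene',d);np.savez('s5.npz',p=p,d=d)
held(W,d,o,.085,.125,.01)
t=(d>0)&(abs(W[...,2]-.057)<.004)&(abs(W[...,0]-.59)<.08)&(abs(W[...,1]+.13)<.12)
print(t.sum(),cv2.minAreaRect((W[t][:,:2]*1000).astype(np.float32)))
cv2.imwrite('pics/s5c.png',cv2.resize(cv2.cvtColor(p,cv2.COLOR_RGB2BGR)[120:230,250:400],None,fx=4,fy=4,interpolation=cv2.INTER_CUBIC))
"
```

```text
t 12.7 pos [ 57.28 -18.43  14.84] jaw -16.3 z [-0.005 -0.001 -1.   ] F [-0.  -0.  -1.4] w 0.0208 q [-0.31  0.49  0.15  1.24 -0.    1.55]
held 522 vertical fit [ 572.4 -185.6] bottom [ 572.3 -185.6] slope [0.004 0.003] zmin 0.0851 TCP [ 572.8 -184.3  148.4]
held 82 vertical fit [ 572.6 -185.7] bottom [ 572.4 -185.4] slope [ 0.01  -0.013] zmin 0.086 TCP [ 572.8 -184.3  148.4]
432 ((590.3714599609375, -132.40289306640625), (195.02090454101562, 62.314208984375), 74.0187759399414)
```

View pics/s5c.png

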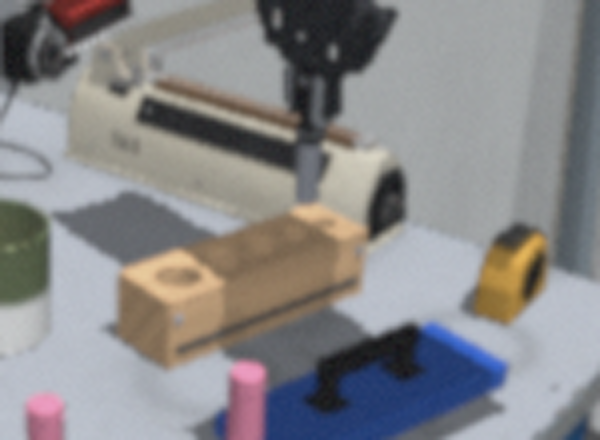

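Request:
move_arm(series=[[[0.5, 0.55, -0.5, 0, -0.3, 0, 0], [0, 0, -0.6, 0, 0, 0, 0], [0, 0, 0, 0, 0, 0, 0], [0, 0, 0, 0, 0, 0, 0], [0, 0, 0, 0, 0, 0, 0]]])

```text
clock: 13.25
eef_pos: [0.5799, -0.1762, 0.1397]
tool_rot: [0.799, 0.601, 0.002, 0.002]
ft_force: [-0.3, -0.0, -1.9]
grip_width: 0.0205
```

```bash
python3 -c "
from h import *
o=st()
p,d,W=wrist('pics/w6.png');holes(d,o)
held(W,d,o,.08,.115,.01)
p,d=snap('scene','pics/s6.png');W=cloud('scene',d)
held(W,d,o,.08,.115,.01)
cv2.imwrite('pics/s6c.png',cv2.resize(cv2.cvtColor(p,cv2.COLOR_RGB2BGR)[120:230,250:400],None,fx=4,fy=4,interpolation=cv2.INTER_CUBIC))
"
```

```text
t 13.25 pos [ 57.99 -17.62  13.97] jaw -16.1 z [ 0.006 -0.002 -1.   ] F [-0.3 -0.  -1.9] w 0.0205 q [-0.29  0.5   0.14  1.21 -0.    1.56]
rack ((593.4798583984375, -122.87191772460938), (173.89292907714844, 60.32096481323242), 74.35993957519531) 0.053920287759712984
hole px [278.   6.] xy 617.8 -38.2 mean [617.5 -38.1] diam 48.0 area diam 13.2
hole px [278.  63.] xy 608.2 -70.8 mean [608.1 -70.6] diam 33.5 area diam 33.0
hole px [279. 126.] xy 596.9 -111.0 mean [ 596.9 -110.7] diam 29.5 area diam 29.1
hole px [280. 177.] xy 586.4 -147.4 mean [ 586.8 -146.9] diam 26.3 area diam 25.1
hole px [276. 213.] xy 577.6 -179.2 mean [ 576.3 -173.2] diam 21.4 area diam 15.2
held 466 vertical fit [ 580.  -177.3] bottom [ 580.1 -177.3] slope [-0.006  0.003] zmin 0.0803 TCP [ 579.9 -176.2  139.7]
held 72 vertical fit [ 580.8 -177.8] bottom [ 580.7 -178.4] slope [0.006 0.036] zmin 0.0803 TCP [ 579.9 -176.2  139.7]
```

View pics/w6.png

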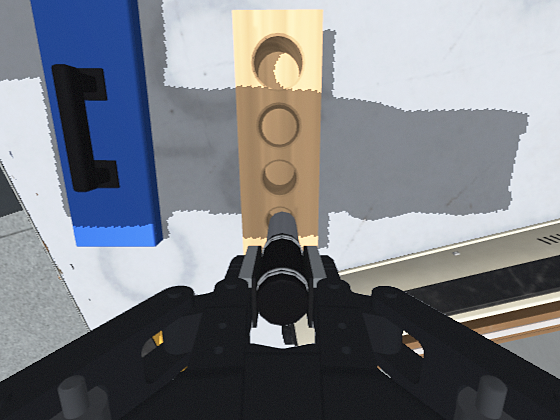

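Request:
move_arm(series=[[[-0.2, -0.15, 0, 0, 0.2, 0, 0], [0, 0, 0, 0, 0, 0, 0], [0, 0, -0.3, 0, 0, 0, 0], [0, 0, -0.2, 0, 0, 0, 0], [0, 0, 0, 0, 0, 0, 0]]])

```text
clock: 13.85
eef_pos: [0.5778, -0.1786, 0.1347]
tool_rot: [0.8, 0.601, 0.0, 0.002]
ft_force: [-0.9, -0.5, -1.5]
grip_width: 0.0208
```

```bash
python3 -c "
from h import *
o=st()"
```

```text
t 13.85 pos [ 57.78 -17.86  13.47] jaw -16.2 z [ 0.003 -0.002 -1.   ] F [-0.9 -0.5 -1.5] w 0.0208 q [-0.3   0.5   0.13  1.2  -0.    1.55]
```

Request:
move_arm(series=[[[-0.03, 0.03, -0.5, 0, 0.1, 0, 0], [0, 0, -0.5, 0, 0, 0, 0], [0, 0, -0.4, 0, 0, 0, 0], [0, 0, -0.3, 0, 0, 0, 0], [0, 0, 0, 0, 0, 0, 0]]])

```text
clock: 14.35
eef_pos: [0.5772, -0.1782, 0.1155]
tool_rot: [0.8, 0.601, -0.001, 0.001]
ft_force: [-0.6, 0.0, -1.6]
grip_width: 0.0205
```

```bash
python3 -c "
from h import *
o=st()"
```

```text
t 14.35 pos [ 57.72 -17.82  11.55] jaw -16.2 z [-0.    -0.002 -1.   ] F [-0.6  0.  -1.6] w 0.0205 q [-0.3   0.51  0.1   1.16 -0.    1.55]
```

The foot is already about 7 mm below the mouth with no contact force. Continuing down.

Request:
move_arm(series=[[[0, 0, -0.7, 0, 0, 0, 0], [0, 0, -0.8, 0, 0, 0, 0], [0, 0, -0.8, 0, 0, 0, 0], [0, 0, -0.5, 0, 0, 0, 0], [0, 0, 0, 0, 0, 0, 0]]])

```text
clock: 14.85
eef_pos: [0.577, -0.1783, 0.0846]
tool_rot: [0.8, 0.601, -0.001, 0.001]
ft_force: [0.7, -0.3, -1.8]
grip_width: 0.0211
```

```bash
python3 -c "
from h import *
o=st()"
```

```text
t 14.85 pos [ 57.7  -17.83   8.46] jaw -16.2 z [-0.001 -0.003 -1.   ] F [ 0.7 -0.3 -1.8] w 0.0211 q [-0.3   0.54  0.06  1.09 -0.    1.55]
```

Request:
move_arm(series=[[[0, 0, -0.4, 0, 0, 0, 0], [0, 0, -0.2, 0, 0, 0, 0], [0, 0, 0, 0, 0, 0, 0], [0, 0, 0, 0, 0, 0, 1], [0, 0, 0, 0, 0, 0, 1]]])

```text
clock: 15.35
eef_pos: [0.5778, -0.1784, 0.079]
tool_rot: [0.8, 0.601, -0.0, 0.001]
ft_force: [-0.5, 0.0, 0.1]
grip_width: 0.049
```

```bash
python3 -c "
from h import *
o=st()"
```

```text
t 15.35 pos [ 57.78 -17.84   7.9 ] jaw -16.2 z [ 0.001 -0.003 -1.   ] F [-0.5  0.   0.1] w 0.049 q [-0.3   0.54  0.05  1.07 -0.    1.55]
```

Request:
move_arm(series=[[[0, 0, 1, 0, 0, 0, 1], [0, 0, 4, 0, 0, 0, 1], [0, 0, 4, 0, 0, 0, 1], [-0.5, 2.5, 2, 0, 0, 0, 1], [-0.9, 4, 0.3, 0, 0, 0, 1]]])

```text
clock: 15.85
eef_pos: [0.5639, -0.1159, 0.1989]
tool_rot: [0.802, 0.598, 0.001, 0.003]
ft_force: [1.1, -0.3, 0.4]
grip_width: 0.0855
```

Request:
move_arm(series=[[[-0.9, 4.3, 0, 0, 0, 0, 1], [-0.9, 4.3, 0, 0, 0, 0, 1], [-0.9, 4.3, 0, 0, 0, 0, 1], [-1, 4.3, 0, 0, 0, 0, 1], [-1.2, 4.3, 0, 0, 0, 0, 1]]])

```text
clock: 16.35
eef_pos: [0.5163, 0.105, 0.2092]
tool_rot: [0.803, 0.595, 0.008, 0.008]
ft_force: [-0.2, 0.9, -0.1]
grip_width: 0.0856
```

```bash
python3 -c "
from h import *
o=st()"
```

```text
t 16.35 pos [51.63 10.5  20.92] jaw -16.9 z [ 0.022 -0.003 -1.   ] F [-0.2  0.9 -0.1] w 0.0856 q [ 0.2   0.29  0.01  1.27 -0.01  2.07]
```

Request:
move_arm(series=[[[-1, 4.3, 0, 0.2, 1.2, 0, 1], [-1, 4.3, -0.5, 0, 0, 0, 1], [-1, 4.3, -0.5, 0, 0, 0, 1], [-1, 4.3, 0, 0, 0, 0, 1], [-1, 4, 0, 0, 0, 0, 1]]])

```text
clock: 16.85
eef_pos: [0.4644, 0.3267, 0.2072]
tool_rot: [0.803, 0.595, 0.007, 0.001]
ft_force: [-0.0, -1.0, 0.2]
grip_width: 0.0856
```

```bash
python3 -c "
from h import *
o=st()"
```

```text
t 16.85 pos [46.44 32.67 20.72] jaw -16.9 z [ 0.012  0.006 -1.   ] F [-0.  -1.   0.2] w 0.0856 q [ 0.61  0.38  0.13  1.31 -0.    2.48]
```

Request:
move_arm(series=[[[-0.2, 0.6, -2, -0.3, 0.7, 0, 1], [0, 0, -1, 0, 0, 0, 1], [0, 0, 0, 0, 0, 0, 1], [0, 0, 0, 0, 0, 0, 1], [0, 0, 0, 0, 0, 0, 1]]])

```text
clock: 17.35
eef_pos: [0.4618, 0.3358, 0.179]
tool_rot: [0.802, 0.598, 0.002, -0.001]
ft_force: [0.7, 0.3, -0.5]
grip_width: 0.0854
```

```bash
python3 -c "
from h import *
st()
p,d,W=wrist('pics/w7.png');gauge(W,d,.459,.3435)"
```

```text
t 17.35 pos [46.18 33.58 17.9 ] jaw -16.6 z [ 0.003  0.003 -1.   ] F [ 0.7  0.3 -0.5] w 0.0854 q [0.63 0.4  0.1  1.26 0.   2.49]
top disc 637 z 0.1038 mean [459.6 344.3] circ 459.3 344.0 r 10.9
```

View pics/w7.png

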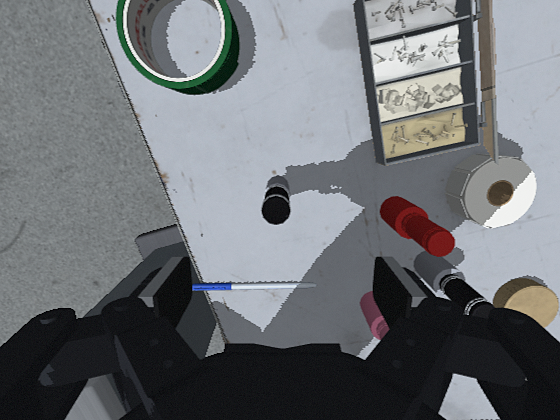

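The black-handled gauge24 stands alone at (276,205), at (459.4, 344.1) mm. Descending to grasp it.

Request:
move_arm(series=[[[-0.2, 0.7, -2.5, -0.1, 0.1, 0, 1], [0, 0, -3, 0, 0, 0, 1], [0, 0, -2.5, 0, 0, 0, 1], [0, 0, -1, 0, 0, 0, 1], [0, 0, 0, 0, 0, 0, 1]]])

```text
clock: 17.9
eef_pos: [0.4648, 0.3399, 0.0918]
tool_rot: [0.804, 0.594, 0.006, -0.0]
ft_force: [-0.1, -0.3, 0.5]
grip_width: 0.0852
```

```bash
python3 -c "
from h import *
o=st()"
```

```text
t 17.9 pos [46.48 33.99  9.18] jaw -17.1 z [ 0.01   0.007 -1.   ] F [-0.1 -0.3  0.5] w 0.0852 q [ 0.63  0.47 -0.03  1.05  0.    2.5 ]
```

Request:
move_arm(series=[[[-0.5, 0.4, -0.5, -0.4, 0.6, 0, 1], [0, 0, -1, 0, 0, 0, 1], [0, 0, -0.6, 0, 0, 0, 1], [0, 0, 0, 0, 0, 0, 1], [0, 0, 0, 0, 0, 0, 1]]])

```text
clock: 18.4
eef_pos: [0.4621, 0.3455, 0.0734]
tool_rot: [0.805, 0.594, 0.003, -0.0]
ft_force: [0.0, 0.4, 0.5]
grip_width: 0.085
```

```bash
python3 -c "
from h import *
o=st()"
```

```text
t 18.4 pos [46.21 34.55  7.34] jaw -17.2 z [ 0.004  0.004 -1.   ] F [0.  0.4 0.5] w 0.085 q [ 0.64  0.5  -0.05  1.02  0.    2.51]
```

Request:
move_arm(series=[[[-0.25, -0.1, -0.5, -0.2, 0.2, 0, 1], [0, 0, 0, 0, 0, 0, 1], [0, 0, 0, 0, 0, 0, 1], [0, 0, 0, 0, 0, 0, 0.6], [0, 0, 0, 0, 0, 0, 0.5]]])

```text
clock: 18.9
eef_pos: [0.4598, 0.3448, 0.0689]
tool_rot: [0.805, 0.594, 0.001, 0.0]
ft_force: [-0.2, -0.1, -0.3]
grip_width: 0.0588
```

```bash
python3 -c "
from h import *
o=st()"
```

```text
t 18.9 pos [45.98 34.48  6.89] jaw -17.2 z [ 0.001  0.001 -1.   ] F [-0.2 -0.1 -0.3] w 0.0588 q [ 0.64  0.5  -0.05  1.01 -0.    2.51]
```

Request:
move_arm(series=[[[0, 0, 0, 0, 0, 0, 0], [0, 0, 0, 0, 0, 0, 0], [0, 0, 0, 0, 0, 0, 0], [0, 0, 0, 0, 0, 0, 0], [0, 0, 0, 0, 0, 0, 0]]])

```text
clock: 19.4
eef_pos: [0.46, 0.345, 0.0693]
tool_rot: [0.805, 0.594, 0.001, -0.0]
ft_force: [-0.2, 0.3, -0.3]
grip_width: 0.0205
```

```bash
python3 -c "
from h import *
o=st()"
```

```text
t 19.4 pos [46.   34.5   6.93] jaw -17.2 z [ 0.002  0.002 -1.   ] F [-0.2  0.3 -0.3] w 0.0205 q [ 0.64  0.5  -0.05  1.01  0.    2.51]
```

Request:
move_arm(series=[[[0, 0, 2, 0, 0, 0, 0], [0, 0, 4, 0, 0, 0, 0], [0, 0, 4, 0, 0, 0, 0], [0.5, -2.5, 2, 0, 0, 0, 0], [1, -4, 0.3, 0, 0, 0, 0]]])

```text
clock: 19.9
eef_pos: [0.471, 0.2801, 0.1916]
tool_rot: [0.802, 0.597, -0.003, -0.0]
ft_force: [0.8, 0.6, -2.0]
grip_width: 0.0205
```

Request:
move_arm(series=[[[1.1, -4.3, 0, 0, 0, 0, 0], [1.1, -4.3, 0, 0, 0, 0, 0], [1.1, -4.3, 0, 0, 0, 0, 0], [1.1, -4.3, 0, 0, 0, 0, 0], [1.1, -4.3, 0, 0, 0, 0, 0]]])

```text
clock: 20.4
eef_pos: [0.5264, 0.059, 0.1923]
tool_rot: [0.801, 0.599, -0.002, -0.0]
ft_force: [1.2, 1.3, -2.2]
grip_width: 0.0204
```

```bash
python3 -c "
from h import *
o=st()"
```

```text
t 20.4 pos [52.64  5.9  19.23] jaw -16.4 z [-0.004 -0.003 -1.   ] F [ 1.2  1.3 -2.2] w 0.0204 q [ 0.11  0.32  0.01  1.27 -0.    1.97]
```

Request:
move_arm(series=[[[1.1, -4.3, 0, 0, 0, 0, 0], [1.1, -4.3, 0, 0, 0, 0, 0], [1.1, -4.3, 0, 0, 0, 0, 0], [1.1, -4, 0, 0, 0, 0, 0], [1, -2.4, -0.5, 0, 0, 0, 0]]])

```text
clock: 20.9
eef_pos: [0.5798, -0.145, 0.1858]
tool_rot: [0.802, 0.598, -0.003, -0.001]
ft_force: [1.3, 0.8, -1.8]
grip_width: 0.0205
```

```bash
python3 -c "
from h import *
o=st()"
```

```text
t 20.9 pos [ 57.98 -14.5   18.58] jaw -16.6 z [-0.006 -0.003 -1.   ] F [ 1.3  0.8 -1.8] w 0.0205 q [-0.24  0.46  0.2   1.32 -0.    1.62]
```

Request:
move_arm(series=[[[0.6, 0.4, 0, 0.2, -0.4, 0, 0], [0, 0, 0, 0, 0, 0, 0], [0, 0, 0, 0, 0, 0, 0], [0, 0, 0, 0, 0, 0, 0], [0, 0, 0, 0, 0, 0, 0]]])

```text
clock: 21.4
eef_pos: [0.5843, -0.1426, 0.1826]
tool_rot: [0.803, 0.596, -0.002, -0.002]
ft_force: [-0.6, -0.4, -1.9]
grip_width: 0.0206
```

```bash
python3 -c "
from h import *
o=st()
p,d,W=wrist('pics/w8.png');holes(d,o)
held(W,d,o,.13,.16,.012)
"
```

```text
t 21.4 pos [ 58.43 -14.26  18.26] jaw -16.8 z [-0.005  0.001 -1.   ] F [-0.6 -0.4 -1.9] w 0.0206 q [-0.24  0.47  0.21  1.32  0.    1.62]
rack ((595.8003540039062, -114.57719421386719), (155.97715759277344, 60.30196762084961), 74.30776977539062) 0.053922455767212385
hole px [285.  67.] xy 618.9 -33.8 mean [618.9 -33.8] diam 48.6 area diam 26.5
hole px [285. 116.] xy 608.1 -70.4 mean [608.1 -70.3] diam 33.5 area diam 33.0
hole px [286. 165.] xy 596.8 -110.5 mean [ 596.9 -110.4] diam 29.6 area diam 29.0
hole px [288. 203.] xy 586.8 -146.8 mean [ 588.3 -144.4] diam 25.3 area diam 22.5
held 486 vertical fit [ 583.6 -144.1] bottom [ 583.5 -144.1] slope [0.008 0.   ] zmin 0.1301 TCP [ 584.3 -142.6  182.6]
```

View pics/w8.png

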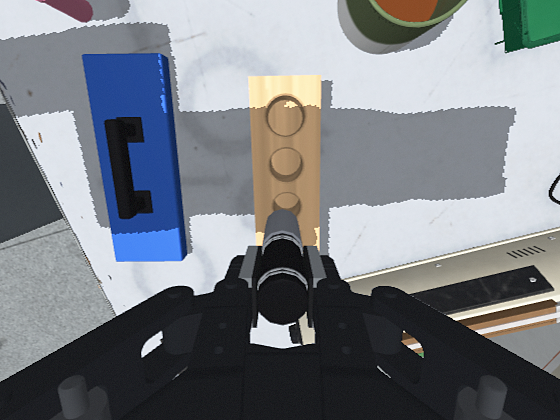

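Request:
move_arm(series=[[[0.25, -0.25, -1, 0, -0.3, 0.2, 0], [0, 0, -1.5, 0, 0, 0, 0], [0, 0, -0.5, 0, 0, 0, 0], [0, 0, 0, 0, 0, 0, 0], [0, 0, 0, 0, 0, 0, 0]]])

```text
clock: 21.95
eef_pos: [0.5872, -0.1432, 0.1515]
tool_rot: [0.8, 0.599, 0.001, 0.0]
ft_force: [0.4, -0.2, -1.4]
grip_width: 0.0207
```

```bash
python3 -c "
from h import *
o=st()"
```

```text
t 21.95 pos [ 58.72 -14.32  15.15] jaw -16.3 z [ 0.002  0.001 -1.   ] F [ 0.4 -0.2 -1.4] w 0.0207 q [-0.24  0.49  0.16  1.24  0.    1.62]
```

Request:
move_arm(series=[[[0.0, -0.22, -0.5, 0, 0.1, 0, 0], [0, 0, -0.5, 0, 0, 0, 0], [0, 0, 0, 0, 0, 0, 0], [0, 0, 0, 0, 0, 0, 0], [0, 0, 0, 0, 0, 0, 0]]])

```text
clock: 22.45
eef_pos: [0.588, -0.146, 0.1419]
tool_rot: [0.8, 0.599, 0.001, 0.001]
ft_force: [-0.5, 0.3, -2.3]
grip_width: 0.0204
```

```bash
python3 -c "
from h import *
o=st()
p,d,W=wrist('pics/w9.png')
held(W,d,o,.085,.115,.012)"
```

```text
t 22.45 pos [ 58.8  -14.6   14.19] jaw -16.4 z [ 0.003  0.001 -1.   ] F [-0.5  0.3 -2.3] w 0.0204 q [-0.24  0.5   0.14  1.22  0.    1.61]
held 463 vertical fit [ 587.7 -147.6] bottom [ 587.6 -147.6] slope [ 0. -0.] zmin 0.085 TCP [ 588.  -146.   141.9]
```

Request:
move_arm(series=[[[-0.08, 0.04, -0.4, 0, 0.2, 0, 0], [0, 0, -0.5, 0, 0, 0, 0], [0, 0, -0.3, 0, 0, 0, 0], [0, 0, 0, 0, 0, 0, 0], [0, 0, 0, 0, 0, 0, 0]]])

```text
clock: 23.0
eef_pos: [0.5873, -0.1455, 0.129]
tool_rot: [0.8, 0.599, -0.0, -0.0]
ft_force: [-0.7, 0.2, -1.7]
grip_width: 0.0208
```

```bash
python3 -c "
from h import *
o=st()"
```

```text
t 23.0 pos [ 58.73 -14.55  12.9 ] jaw -16.3 z [-0.001  0.    -1.   ] F [-0.7  0.2 -1.7] w 0.0208 q [-0.24  0.51  0.12  1.19  0.    1.61]
```

Request:
move_arm(series=[[[-0.02, 0, -0.4, 0, 0, 0, 0], [0, 0, -0.4, 0, 0, 0, 0], [0, 0, -0.4, 0, 0, 0, 0], [0, 0, -0.4, 0, 0, 0, 0], [0, 0, 0, 0, 0, 0, 0]]])

```text
clock: 23.5
eef_pos: [0.587, -0.1456, 0.1115]
tool_rot: [0.8, 0.599, -0.0, -0.0]
ft_force: [0.1, 0.3, -1.9]
grip_width: 0.0211
```

```bash
python3 -c "
from h import *
o=st()"
```

```text
t 23.5 pos [ 58.7  -14.56  11.15] jaw -16.3 z [-0.001  0.    -1.   ] F [ 0.1  0.3 -1.9] w 0.0211 q [-0.24  0.52  0.1   1.15  0.    1.61]
```

Request:
move_arm(series=[[[0, 0, -0.7, 0, 0, 0, 0], [0, 0, -0.8, 0, 0, 0, 0], [0, 0, -0.7, 0, 0, 0, 0], [0, 0, -0.3, 0, 0, 0, 0], [0, 0, 0, 0, 0, 0, 0]]])

```text
clock: 24.0
eef_pos: [0.5866, -0.1455, 0.0837]
tool_rot: [0.8, 0.599, -0.001, -0.001]
ft_force: [-1.1, -0.1, -2.4]
grip_width: 0.0205
```

```bash
python3 -c "
from h import *
o=st()"
```

```text
t 24.0 pos [ 58.66 -14.55   8.37] jaw -16.3 z [-0.002  0.001 -1.   ] F [-1.1 -0.1 -2.4] w 0.0205 q [-0.24  0.54  0.06  1.09  0.    1.61]
```

Request:
move_arm(series=[[[0, 0, -0.3, 0, 0, 0, 0], [0, 0, -0.1, 0, 0, 0, 0], [0, 0, 0, 0, 0, 0, 0], [0, 0, 0, 0, 0, 0, 1], [0, 0, 0, 0, 0, 0, 1]]])

```text
clock: 24.5
eef_pos: [0.5876, -0.1457, 0.0805]
tool_rot: [0.8, 0.599, 0.0, 0.0]
ft_force: [0.6, -0.4, 0.9]
grip_width: 0.049
```

Request:
move_arm(series=[[[0, 0, 0.5, 0, 0, 0, 1], [0, 0, 4, 0, 0, 0, 1], [0, 0, 4, 0, 0, 0, 1], [0, 2.5, 2, 0, 0, 0, 1], [0, 4, 0.3, 0, 0, 0, 1]]])

```text
clock: 25.0
eef_pos: [0.5871, -0.0836, 0.194]
tool_rot: [0.803, 0.596, 0.001, 0.001]
ft_force: [0.0, -0.2, -0.8]
grip_width: 0.0855
```

```bash
python3 -c "
from h import *
o=st()"
```

```text
t 25.0 pos [58.71 -8.36 19.4 ] jaw -16.8 z [ 0.002 -0.001 -1.   ] F [ 0.  -0.2 -0.8] w 0.0855 q [-0.14  0.44  0.19  1.32 -0.    1.72]
```

Request:
move_arm(series=[[[0.1, 4.2, 0, 0, 0, -1, 1], [0.1, 4.2, 0, 0, 0, -1, 1], [0.2, 4.2, 0, 0, 0, -1, 1], [0.2, 4.2, 0, 0, 0, -1, 1], [0.2, 4.2, 0, 0, 0, -1, 1]]])

```text
clock: 25.5
eef_pos: [0.5976, 0.1321, 0.2027]
tool_rot: [0.831, 0.557, 0.007, 0.005]
ft_force: [0.5, -0.2, -0.5]
grip_width: 0.0855
```

```bash
python3 -c "
from h import *
o=st()"
```

```text
t 25.5 pos [59.76 13.21 20.27] jaw -22.3 z [ 0.017 -0.001 -1.   ] F [ 0.5 -0.2 -0.5] w 0.0855 q [ 0.22  0.46  0.25  1.34 -0.    2.18]
```

Request:
move_arm(series=[[[0, 4, 0, 0, 0.8, 0, 1], [0, 2.5, -1, 0, 0, 0, 1], [0, 0, -1, 0, 0, 0, 1], [0, 0, 0, 0, 0, 0, 1], [0, 0, 0, 0, 0, 0, 1]]])

```text
clock: 26.0
eef_pos: [0.5978, 0.2063, 0.1862]
tool_rot: [0.828, 0.56, 0.004, 0.002]
ft_force: [0.5, 0.4, 0.1]
grip_width: 0.0851
```

```bash
python3 -c "
from h import *
st()
p,d,W=wrist('pics/w10.png');gauge(W,d,.5976,.2098)"
```

```text
t 26.0 pos [59.78 20.63 18.62] jaw -21.8 z [ 0.009  0.002 -1.   ] F [0.5 0.4 0.1] w 0.0851 q [ 0.33  0.52  0.3   1.34 -0.    2.28]
top disc 589 z 0.1039 mean [597.7 210.9] circ 597.5 210.4 r 10.8
```

View pics/w10.png

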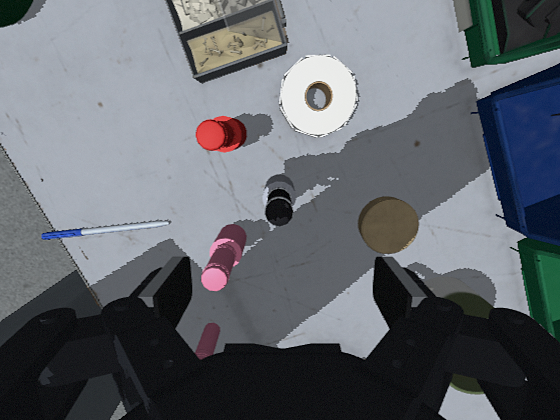

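The black-handled gauge32 is at (279,208), at (597.6, 210.5) mm. The red look-alike is at (218,133), the pink at (222,258) and the tin at (388,225), all off the jaw line. Descending.

Request:
move_arm(series=[[[0, 0.3, -2.5, -0.1, 0.5, 0, 1], [0, 0, -3, 0, 0, 0, 1], [0, 0, -2.5, 0, 0, 0, 1], [0, 0, 0, 0, 0, 0, 1], [0, 0, 0, 0, 0, 0, 1]]])

```text
clock: 26.55
eef_pos: [0.6014, 0.2021, 0.11]
tool_rot: [0.831, 0.556, 0.004, 0.002]
ft_force: [0.6, 0.4, -0.2]
grip_width: 0.0856
```

```bash
python3 -c "
from h import *
o=st()"
```

```text
t 26.55 pos [60.14 20.21 11.  ] jaw -22.5 z [ 0.008  0.001 -1.   ] F [ 0.6  0.4 -0.2] w 0.0856 q [ 0.32  0.57  0.18  1.17 -0.    2.29]
```

Request:
move_arm(series=[[[-0.3, 0.75, -1, -0.1, 0.5, 0, 1], [0, 0, -1.5, 0, 0, 0, 1], [0, 0, -1, 0, 0, 0, 1], [0, 0, 0, 0, 0, 0, 1], [0, 0, 0, 0, 0, 0, 1]]])

```text
clock: 27.05
eef_pos: [0.6021, 0.2108, 0.0798]
tool_rot: [0.832, 0.555, 0.004, 0.001]
ft_force: [0.2, 0.6, 0.8]
grip_width: 0.0852
```

```bash
python3 -c "
from h import *
o=st()"
```

```text
t 27.05 pos [60.21 21.08  7.98] jaw -22.6 z [ 0.008  0.004 -1.   ] F [0.2 0.6 0.8] w 0.0852 q [0.34 0.6  0.15 1.11 0.   2.3 ]
```

Request:
move_arm(series=[[[-0.4, 0, -0.7, -0.2, 0.4, 0, 1], [0, 0, -0.3, 0, 0, 0, 1], [0, 0, 0, 0, 0, 0, 1], [0, 0, 0, 0, 0, 0, 1], [0, 0, 0, 0, 0, 0, 0.6]]])

```text
clock: 27.55
eef_pos: [0.5986, 0.2115, 0.0708]
tool_rot: [0.832, 0.555, 0.002, 0.001]
ft_force: [0.5, -0.1, 0.3]
grip_width: 0.0735
```

```bash
python3 -c "
from h import *
o=st()"
```

```text
t 27.55 pos [59.86 21.15  7.08] jaw -22.6 z [ 0.003  0.001 -1.   ] F [ 0.5 -0.1  0.3] w 0.0735 q [ 0.34  0.61  0.14  1.1  -0.    2.3 ]
```

Request:
move_arm(series=[[[-0.1, -0.1, -0.1, 0, 0.1, 0, 0], [0, 0, 0, 0, 0, 0, 0], [0, 0, 0, 0, 0, 0, 0], [0, 0, 0, 0, 0, 0, 0], [0, 0, 0, 0, 0, 0, 0]]])

```text
clock: 28.05
eef_pos: [0.5979, 0.2104, 0.0703]
tool_rot: [0.832, 0.555, 0.001, 0.0]
ft_force: [-0.6, -0.3, -1.3]
grip_width: 0.0206
```

```bash
python3 -c "
from h import *
o=st()"
```

```text
t 28.05 pos [59.79 21.04  7.03] jaw -22.6 z [ 0.002  0.001 -1.   ] F [-0.6 -0.3 -1.3] w 0.0206 q [0.34 0.61 0.13 1.1  0.   2.3 ]
```

Request:
move_arm(series=[[[0, 0, 2, 0, 0, 0, 0], [0, 0, 4, 0, 0, 0, 0], [0, 0, 4, 0, 0, 0, 0], [0, -2.5, 1.5, 0, 0, 1, 0], [0, -4, 0.3, 0, 0, 1, 0]]])

```text
clock: 28.55
eef_pos: [0.594, 0.1476, 0.1873]
tool_rot: [0.819, 0.573, -0.003, -0.001]
ft_force: [1.2, -0.5, -1.1]
grip_width: 0.0209
```

Request:
move_arm(series=[[[0.1, -4.2, 0, 0, 0, 1, 0], [0.1, -4.2, 0, 0, 0, 1, 0], [0.1, -4.2, 0, 0, 0, 1, 0], [0, -3, 0, 0, 0, 1, 0], [0, -2, 0, 0, 0, 0, 0]]])

```text
clock: 29.05
eef_pos: [0.5963, -0.0359, 0.1883]
tool_rot: [0.798, 0.603, -0.002, -0.0]
ft_force: [0.8, 1.0, -2.2]
grip_width: 0.0201
```

```bash
python3 -c "
from h import *
o=st()"
```

```text
t 29.05 pos [59.63 -3.59 18.83] jaw -15.8 z [-0.004 -0.002 -1.   ] F [ 0.8  1.  -2.2] w 0.0201 q [-0.06  0.46  0.21  1.32 -0.    1.79]
```

Request:
move_arm(series=[[[1.0, -2.3, -0.5, 0.1, -0.2, -0.5, 0], [0, 0, -1, 0, 0, 0, 0], [0, 0, -1, 0, 0, 0, 0], [0, 0, 0, 0, 0, 0, 0], [0, 0, 0, 0, 0, 0, 0]]])

```text
clock: 29.55
eef_pos: [0.6045, -0.0624, 0.1602]
tool_rot: [0.802, 0.598, -0.002, -0.001]
ft_force: [0.6, 0.1, -1.4]
grip_width: 0.0205
```

```bash
python3 -c "
from h import *
o=st()
p,d,W=wrist('pics/w11.png');holes(d,o)
held(W,d,o,.11,.14,.016)"
```

```text
t 29.55 pos [60.45 -6.24 16.02] jaw -16.6 z [-0.005 -0.    -1.   ] F [ 0.6  0.1 -1.4] w 0.0205 q [-0.1   0.49  0.19  1.27 -0.    1.76]
rack ((594.6842651367188, -118.44963073730469), (164.18771362304688, 60.092010498046875), 74.36051177978516) 0.05395075729448863
hole px [291. 174.] xy 618.5 -36.2 mean [619.  -35.8] diam 48.1 area diam 21.3
hole px [298. 206.] xy 609.5 -68.8 mean [617.2 -64.1] diam 32.8 area diam 21.8
held 1172 vertical fit [603.9 -63.7] bottom [604.3 -62. ] slope [-0.023 -0.097] zmin 0.11 TCP [604.5 -62.4 160.2]
```

View pics/w11.png

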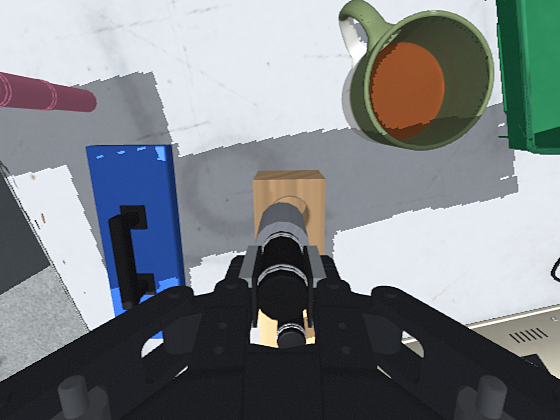

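Request:
move_arm(series=[[[0.25, -0.55, -0.4, 0, -0.2, 0, 0], [0, 0, -0.4, 0, 0, 0, 0], [0, 0, 0, 0, 0, 0, 0], [0, 0, 0, 0, 0, 0, 0], [0, 0, 0, 0, 0, 0, 0]]])

```text
clock: 30.1
eef_pos: [0.6076, -0.066, 0.1525]
tool_rot: [0.801, 0.599, 0.0, 0.0]
ft_force: [-0.1, 0.6, -2.6]
grip_width: 0.0205
```

```bash
python3 -c "
from h import *
o=st()
p,d,W=wrist('pics/w12.png');holes(d,o);f=o['eef_pos'][2]-.0703
held(W,d,o,f+.012,f+.042,.016)
p,d=snap('scene','pics/s12.png');W=cloud('scene',d)
held(W,d,o,f+.012,f+.042,.016)"
```

```text
t 30.1 pos [60.76 -6.6  15.25] jaw -16.4 z [ 0. -0. -1.] F [-0.1  0.6 -2.6] w 0.0205 q [-0.11  0.5   0.18  1.25 -0.    1.75]
rack ((595.5706176757812, -115.26991271972656), (157.81178283691406, 60.10292434692383), 74.44937896728516) 0.053963992860791135
hole px [284. 170.] xy 618.7 -33.9 mean [618.5 -34. ] diam 48.5 area diam 25.2
hole px [288. 203.] xy 609.4 -68.4 mean [614.4 -60.5] diam 33.2 area diam 22.0
held 537 vertical fit [607.4 -66.6] bottom [607.4 -66.6] slope [0.002 0.001] zmin 0.0942 TCP [607.6 -66.  152.5]
held 105 vertical fit [608.4 -67. ] bottom [609.  -66.2] slope [-0.038 -0.047] zmin 0.0944 TCP [607.6 -66.  152.5]
```

Request:
move_arm(series=[[[0.05, -0.35, -0.4, 0, 0, 0, 0], [0, 0, -0.4, 0, 0, 0, 0], [0, 0, 0, 0, 0, 0, 0], [0, 0, 0, 0, 0, 0, 0], [0, 0, 0, 0, 0, 0, 0]]])

```text
clock: 30.7
eef_pos: [0.6082, -0.0701, 0.1438]
tool_rot: [0.801, 0.599, 0.0, 0.0]
ft_force: [-0.1, 0.6, -2.2]
grip_width: 0.0206
```

```bash
python3 -c "
from h import *
o=st()
p,d,W=wrist('pics/w13.png');f=o['eef_pos'][2]-.0703
held(W,d,o,f+.012,f+.042,.016)"
```

```text
t 30.7 pos [60.82 -7.01 14.38] jaw -16.4 z [ 0.001 -0.    -1.   ] F [-0.1  0.6 -2.2] w 0.0206 q [-0.11  0.51  0.17  1.23 -0.    1.74]
held 535 vertical fit [608.  -70.7] bottom [608.  -70.7] slope [0.001 0.003] zmin 0.0856 TCP [608.2 -70.1 143.8]
```

The held gauge is at (608.0, -70.7) and hole32 is at (608.1, -70.6). Inserting.

Request:
move_arm(series=[[[0, 0, -0.6, 0, 0, 0, 0], [0, 0, -0.6, 0, 0, 0, 0], [0, 0, -0.4, 0, 0, 0, 0], [0, 0, -0.3, 0, 0, 0, 0], [0, 0, 0, 0, 0, 0, 0]]])

```text
clock: 31.25
eef_pos: [0.608, -0.07, 0.1229]
tool_rot: [0.801, 0.599, 0.0, 0.0]
ft_force: [-1.0, 0.4, -1.5]
grip_width: 0.0209
```

```bash
python3 -c "
from h import *
o=st()"
```

```text
t 31.25 pos [60.8  -7.   12.29] jaw -16.4 z [ 0. -0. -1.] F [-1.   0.4 -1.5] w 0.0209 q [-0.11  0.52  0.14  1.18 -0.    1.74]
```

Request:
move_arm(series=[[[0.02, 0, -0.5, 0, 0, 0, 0], [0, 0, -0.5, 0, 0, 0, 0], [0, 0, -0.7, 0, 0, 0, 0], [0, 0, -0.7, 0, 0, 0, 0], [0, 0, -0.5, 0, 0, 0, 0]]])

```text
clock: 31.75
eef_pos: [0.6088, -0.07, 0.0923]
tool_rot: [0.801, 0.599, 0.001, 0.001]
ft_force: [-0.7, 0.1, -1.3]
grip_width: 0.0204
```

```bash
python3 -c "
from h import *
o=st()"
```

```text
t 31.75 pos [60.88 -7.    9.23] jaw -16.4 z [ 0.002 -0.    -1.   ] F [-0.7  0.1 -1.3] w 0.0204 q [-0.11  0.55  0.09  1.11 -0.    1.74]
```

Target TCP z is 0.0803.

Request:
move_arm(series=[[[-0.03, 0, -0.5, 0, 0.1, 0, 0], [0, 0, -0.3, 0, 0, 0, 0], [0, 0, -0.1, 0, 0, 0, 0], [0, 0, 0, 0, 0, 0, 0], [0, 0, 0, 0, 0, 0, 0]]])

```text
clock: 32.25
eef_pos: [0.6077, -0.0699, 0.0811]
tool_rot: [0.801, 0.599, -0.001, -0.001]
ft_force: [-0.8, 0.2, -1.6]
grip_width: 0.0206
```

```bash
python3 -c "
from h import *
o=st()"
```

```text
t 32.25 pos [60.77 -6.99  8.11] jaw -16.4 z [-0.002 -0.    -1.   ] F [-0.8  0.2 -1.6] w 0.0206 q [-0.11  0.56  0.08  1.09 -0.    1.74]
```

Release it, retreat up and away, then check.

Request:
move_arm(series=[[[0, 0, -0.1, 0, 0, 0, 0], [0, 0, 0, 0, 0, 0, 1], [0, 0, 0, 0, 0, 0, 1], [0, 0, 0, 0, 0, 0, 1], [0, 0, 0, 0, 0, 0, 1]]])

```text
clock: 32.75
eef_pos: [0.6093, -0.0701, 0.0822]
tool_rot: [0.801, 0.599, 0.001, 0.001]
ft_force: [-0.4, 0.0, -0.2]
grip_width: 0.077
```

Request:
move_arm(series=[[[0, 0, 1, 0, 0, 0, 1], [0, 0, 4, 0, 0, 0, 1], [0, 0, 4, 0, 0, 0, 1], [0, -1, 3, 0, 0, 0, 1], [-1, -2, 1, 0, 0, 0, 1]]])

```text
clock: 33.25
eef_pos: [0.5972, -0.0981, 0.2168]
tool_rot: [0.799, 0.601, -0.001, -0.001]
ft_force: [0.5, -0.3, -0.7]
grip_width: 0.0854
```

Request:
move_arm(series=[[[-2, -1, 1, 0, 0, 0, 1], [-2, 0, 1, 0, 0, 0, 1], [-2, 0, 0, 0, 0, 0, 1], [0, 0, 0, 0, 0, 0, 1], [0, 0, 0, 0, 0, 0, 1]]])

```text
clock: 33.75
eef_pos: [0.5374, -0.1115, 0.2464]
tool_rot: [0.801, 0.599, 0.004, 0.005]
ft_force: [0.9, 0.6, 0.3]
grip_width: 0.0857
```

```bash
python3 -c "
from h import *
o=st()
ws=[('wrist',wrist('pics/w14.png'))]
for c in('scene','side'):
    p,d=snap(c,f'pics/{c}14.png');ws.append((c,(p,d,cloud(c,d))))
for c,(p,d,W) in ws:
    for n,x,y in(('20',.5775,-.1795),('24',.5867,-.1471),('32',.6081,-.0706)):
        Q=W[(d>0)&(np.hypot(W[...,0]-x,W[...,1]-y)<.02)&(W[...,2]>.105)]
        print(c,n,len(Q),'top z',np.round(np.percentile(Q[:,2],[50,95]),4) if len(Q) else '', 'xy',Q[:,:2].mean(0).round(4) if len(Q) else '')
    h=cv2.cvtColor(p,cv2.COLOR_RGB2HSV);e=np.array([np.sin(np.radians(74)),-np.cos(np.radians(74))]);l=np.array([-e[1],e[0]])
    D=W[...,:2]-[.451,-.071];b=(d>0)&(h[...,0]>105)&(h[...,0]<130)&(h[...,1]>130)&(abs(D@e)<.034)&(abs(D@l)<.1)&(W[...,2]>.012)&(W[...,2]<.03)
    Q=W[b];A=np.c_[Q[:,:2]-Q[:,:2].mean(0),np.ones(len(Q))];print(' cover top plane (slopes, z)',np.linalg.lstsq(A,Q[:,2],rcond=None)[0].round(4),len(Q))
for t in ('tape_measure','putty_tin','mug'):
    print(t,[(np.round(r['at'],3).tolist(),round(r['confidence'],2)) for r in bot.find_in('scene',t)])
p=cv2.imread('pics/scene14.png');cv2.imwrite('pics/s14c.png',cv2.resize(p[150:260,240:400],None,fx=4,fy=4,interpolation=cv2.INTER_CUBIC))
"
```

```text
t 33.75 pos [ 53.74 -11.15  24.64] jaw -16.4 z [ 0.011 -0.003 -1.   ] F [0.9 0.6 0.3] w 0.0857 q [-0.2   0.32  0.16  1.39 -0.    1.65]
wrist 20 424 top z [0.1136 0.1147] xy [ 0.5767 -0.1775]
wrist 24 3576 top z [0.3147 0.3246] xy [ 0.5912 -0.1356]
wrist 32 528 top z [0.1136 0.1148] xy [ 0.6066 -0.0698]
 cover top plane (slopes, z) [-0.0011 -0.0005  0.0191] 7866
scene 20 39 top z [0.1121 0.115 ] xy [ 0.5755 -0.1759]
scene 24 95 top z [0.2782 0.3388] xy [ 0.5852 -0.1371]
scene 32 42 top z [0.1125 0.1153] xy [ 0.6054 -0.0662]
 cover top plane (slopes, z) [ 0.0046 -0.0015  0.0195] 722
side 20 35 top z [0.1136 0.1168] xy [ 0.5744 -0.1732]
side 24 96 top z [0.28   0.3399] xy [ 0.5853 -0.1372]
side 32 44 top z [0.1128 0.1168] xy [ 0.6042 -0.0654]
 cover top plane (slopes, z) [ 0.0112 -0.0046  0.021 ] 504
tape_measure [([0.429, -0.248, 0.038], 0.75)]
putty_tin [([0.686, 0.14, 0.019], 0.6)]
mug [([0.7, 0.019, 0.061], 0.7), ([0.572, -0.108, 0.039], 0.63), ([0.44, -0.05, 0.021], 0.32)]
```

View pics/w14.png

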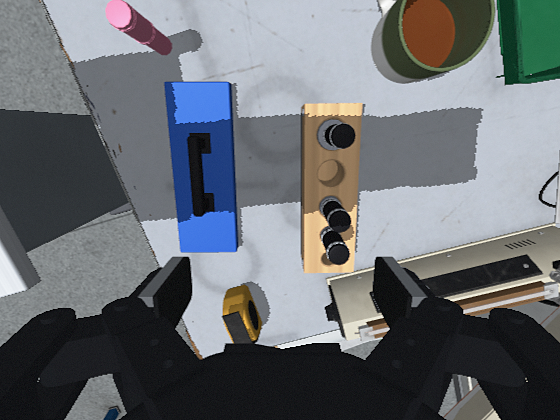

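View pics/s14c.png

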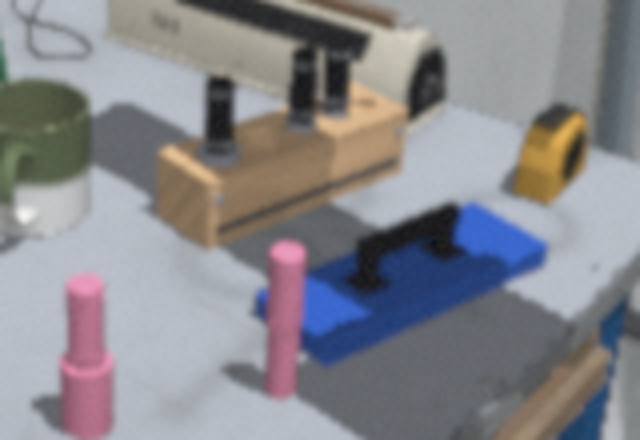

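```bash
python3 -c "
from h import *
o=st()
p,d,W=wrist('pics/w15.png')
for n,x,y in(('20',.5775,-.1795),('24',.5867,-.1471),('32',.6081,-.0706)):
    Q=W[(d>0)&(np.hypot(W[...,0]-x,W[...,1]-y)<.016)&(W[...,2]>.109)&(W[...,2]<.125)]
    print(n,len(Q),'top',np.median(Q[:,2]).round(4),'centre',[round(v,1) for v in cv2.minEnclosingCircle((Q[:,:2]*1000).astype(np.float32))[0]])
bot.job_done()
"
```

```text
t 34.05 pos [ 53.73 -11.12  24.46] jaw -16.3 z [ 0.008 -0.003 -1.   ] F [0.2 0.4 0.7] w 0.0851 q [-0.2   0.33  0.16  1.39 -0.    1.65]
20 388 top 0.1138 centre [577.2, -178.9]
24 418 top 0.1136 centre [586.0, -146.4]
32 502 top 0.1137 centre [607.3, -70.4]
the job is handed in; nothing more can be done
```

I lifted the cover off the rack and set it flat on the bench beside it. gauge20, gauge24 and gauge32 each went into its own hole. I handed the job in at about 34 s of the 72 s allowed; it reports no verdict.

**Gauges:** The tops of the three gauges measured 113.6–113.8 mm above the bench, where a fully seated gauge should be at 115 mm. This camera also read the gauges standing on the bench about 1 mm low. Their tops lay within about 1 mm of the hole axes, and the 28 mm and 16 mm holes are empty.

**Cover:** Its top is at 19–21 mm, where 20 mm is expected, and its tilt is under about 0.012 rad in every view.

**Forces and clearance:** The contact forces I read between moves stayed within about 3 N. The gripper was well clear of everything at hand-in.

**Bystanders:** In the last check the tape measure and mug read within about 4 mm of their starting positions. The tin read about 11 mm off (limit 30 mm) in a low-confidence detection. The arm never went down near the tin, so I take that as detection noise, but I did not confirm it with another view.

**Discrepancy:** My first measurement of the holes, taken while the tool was slightly tilted, was about 4 mm off the later ones. I discarded it and used the later readings, which agreed with each other to within about 0.5 mm.

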